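Feed the sample tubes into the gravity rail

TASK

Get the tube feeder ready: first take the brass weight off its rails and put it in the grey tray, then feed every blue-capped tube that lies on the worktop into the upper end of the sloping rails so that it slides down and hangs by its flange, cap up, in the row behind the red end stop. When all of them hang in the row, swing the red keeper fully shut across the rails. Do not knock over the dropper bottle or the small vial.

Things in the scene. Friction and masses are not known exactly. Their poses are not given: they have to be found in the camera images.
- tube_1_mid (a point): capped sample tube, 70 mm long, 30 g: white body 15 mm thick, 48 mm long, rounded tail; blue square flange 27 x 27 x 6 mm; blue round cap 22 mm thick, 16 mm long, domed. Point: on the axis half-way along, 35 mm from the tail, 13 mm below the flange. z axis: tail to cap. Lies on tail and flange, axis rising 0.15 rad to the cap. None if absent.
- tube_2_mid (a point): another such capped sample tube, same sizes, point and axes as tube_1 (may be absent: None)
- tube_3_mid (a point): another such capped sample tube, same sizes, point and axes as tube_1 (may be absent: None)
- tube_4_mid (a point): another such capped sample tube, same sizes, point and axes as tube_1 (may be absent: None)
- tube_5_mid (a point): another such capped sample tube, same sizes, point and axes as tube_1 (may be absent: None)
- rails: two slippery sloping steel rails of the fixed feeder, each 12 mm wide, slot between them 19 mm wide and over 50 mm deep. Origin: top plane of the rails, midway between them, at the face of the red end stop at the low end. x uphill along the rails (20 degrees above level; they end at x = 273 mm), y across, z square to their tops. The stop rises 25 mm above the rails; guards 10 mm high line x = 0 to 162 mm at y = +-23 mm
- rails_load (a point): point on the top plane midway between the rails, 222 mm uphill of the stop: middle of the clear loading stretch (rails x = 190 to 273 mm). A tube held along the slot, over it, flange just above the rails, drops tail first into the slot when let go, hangs by its flange and slides down to the stop or to the tube before it; take directions from rails
- keeper (a joint): red keeper arm, 76 mm long, 8 mm thick, swinging level about an upright post beside the rails, in rad; 0 = shut (against a stop), straight across the rails at rails x = 180 mm, 15 mm above them; 1.2 to 1.8 at the start = open, pointing downhill beside the rails. Stays where it is left; 0.04 N m to turn, clockwise from above to shut
- keeper_knob (a point): middle of the black upright knob at the free end of the keeper arm, 14 mm in diameter, standing 15 mm above and below this point (arm top is 14 mm below it); 70 mm from the keeper's axis
- keeper_hinge (a point): point on the keeper's upright turning axis, level with the knob's middle
- weight_mid (a point): brass 200 g calibration weight, 29 mm in diameter, 50 mm tall, point half-way up; z axis from foot to top. At the start it stands in the way on the rails against the red stop, leaning with them
- tray: shallow grey tray, fixed, 130 x 130 mm outside, rim 18 mm high, walls and floor 5 mm thick; origin at the centre of its underside
- dropper_mid (a point): bystander: amber dropper bottle, 33 mm in diameter, 94 mm tall, standing; point half-way up, z up its axis
- vial_mid (a point): bystander: small vial with blue cap, 21 mm in diameter, 50 mm tall, standing; point half-way up, z up its axis
There are look-alikes about, which are no part of the job. What is shaped like the part that bears tube_3_mid but pink or turquoise is not meant.

How it is judged:
By the outcome, as a careful person would: the job done as asked, in the order asked, and still so for the second after the job is handed in, with the robot touching nothing.
Of tube_1, tube_2, tube_3, tube_4, tube_5 only 3 to 5 are there at a start; the rules pass over those that are not, and their reading is None.
At some moment in a run one of tube_1, tube_2, tube_3, tube_4, tube_5 may be knocked a few centimetres aside while the robot is not near it.
Once in a run the grip may slacken for a moment while it holds something.
It also fails if it takes over 210 s, if anything falls off the work surface, if the arm or the gripper's body presses on something with over 40 N, if the wrist force passes 120 N, or if a joint passes its speed limit or range.

ROBOT

A 7-joint arm with a two-finger parallel gripper is mounted at the origin on a cart in front of the work surface, level with it; the furniture and walls round the work are solid. World frame = base frame: x ahead of the robot, y to its left, z up, the work surface at z = 0. Lengths are in m, angles in rad, forces in N, time in s.
With the tool pointing down it reaches from about 0.4 to 0.85 m from the base axis. Payload 10.4 kg.
Tool frame: the origin (TCP) lies between the finger pads; the fingertips stand 11 mm ahead of it and the grasp point (between the pads) lies 8 mm behind it (tips_ahead is the distance from the TCP to the fingertips, in m); x points along the fingers, z is the direction in which the jaws open and shut, and the axes are right-handed (so a half turn about x gives the same grasp; the last joint's range is limited). The gripper opens to 85 mm and grips with 20 to 120 N. Pads are 22 mm wide; open, the fingers measure 114 mm over their backs; the gripper's body (76 mm by 85 mm) begins 54 mm behind the grasp point. The pads swing forward as they close: fully open they stand 13 mm farther back than shut.
Start: joints at [-1.309, 0.332, -0.065, 1.46, 0.022, 1.35, -0.088], TCP at [0.176, 0.6, 0.242] pointing down, gripper open.
Joint ranges: [-2.6, 2.6], [-0.5, 2.12], [-1.47, 1.34], [0.16, 2.42], [-1.27, 4.41], [0.06, 2.06], [-2.6, 2.6]. Speed limits (rad/s): [2.22, 2.22, 2.79, 2.79, 3.14, 3.14, 3.14].

INTERFACE

Orientations are given as a rotation vector (axis times angle).
In Python, from plant import * gives the robot as it stands.
- The arm moves only by the tool drive_tool, never from a script. Its argument "series" is a list that holds one entry, the list of rows, each a list of 4 numbers: the shift along the tool's x, y, z in cm, then the turn about the tool's x in rad. A call has 1 to 10 rows; each row is the pose to reach, as a shift and turn from the pose commanded when the call began, along the tool's axes at that moment; what a row does not reach only later rows make up. A row lasts 1/8 s, in which the tool goes at most 62.5 mm and 10.7 degrees, less where a joint would pass 70% of its speed; a pose out of reach is approached as far as the arm can. A call with a gripper value outside its range is refused whole. "grip" is the finger opening in cm, from 0 to 8.54, set as the call begins (left out, the last holds). The fingers move at their own pace and stop on an object; "force" is the grip in N (left out, the last holds). Time passes only in rows, so rows that repeat a pose let the fingers close. It gives the time, the measured TCP pose, the force and the opening at its end, in the units of the state.
- sense(): the state, without advancing time (a new reading comes with each control period).
- grab_frame(name): name is "scene" or "top" or "wrist"; returns (picture, depth): 384x512x3 uint8, red, green, blue; 384x512 float32, m along the optical axis (not along the pixel's ray), 0 where there is no reading.
- camera_model(name): a dict with "vertical_fov" (degrees; the focal length in pixels is half the picture's height over the tangent of half this angle, whatever the lens; pixels are square), "cx", "cy" (the principal point, pixels), "D" ([k1, k2, p1, p2, k3] as OpenCV has them; the pictures are not rectified), "camera_from_world" (4x4, takes a point from world to camera coordinates). Camera axes: x right, y down, z forward; pixel columns grow to the right and rows downward; lengths in m; the calibration is good to about 2 mm. A picture is of the moment at which its call begins: read the wrist's pose just before it. camera_model takes no time and is no camera call; for the wrist camera it gives the pose at the moment of the call.
- close_job(): hands the job in, once; it reports no verdict.
The state is a dict: "time": time; "q": joint angles; "qvel": joint speeds; "joint_torque": joint torques, N m; "tool_pos": TCP position; "tcp_rot": TCP orientation; "wrist_force": force on the tool from outside, world axes, zero at the start; "wrist_torque": the same for the moment, N m; "finger_gap": finger opening in m.
Only numpy, scipy, OpenCV 4.12 (cv2) and the standard library are available. Lean on these libraries where they do the work, as an engineer would, in place of code of your own. Each camera call takes 0.05 s, during which the arm holds its last target.

## Working session

There is one attempt and no reset: what is moved stays moved. The work goes in short steps, Python scripts to look and compute and a tool call to move; the robot and the scene stay as the last step left them, time stands still between calls to the robot, and variables do not carry over. Pictures are saved under pics/ and viewed, and the job is handed in when it is done.

Besides the shell and the picture viewer there is one more tool, called after "Request:" in YAML: its name, and indented under it one key for each argument. drive_tool: Moves the arm, as the interface text tells. Its arguments: {"type":"object","properties":{"series":{"type":"array"},"grip":{"type":"number"},"force":{"type":"number"}},"required":["series"]}

```bash
ls; mkdir -p pics
cat > h.py <<'E'
import numpy as np, cv2
from plant import *
from scipy.spatial.transform import Rotation as R
def snap(name,fn):
    m=camera_model(name); p,d=grab_frame(name)
    cv2.imwrite('pics/'+fn+'.png',p[:,:,::-1]); np.savez('pics/'+fn+'.npz',p=p,d=d,T=m['camera_from_world'],fov=m['vertical_fov'],cx=m['cx'],cy=m['cy'],D=np.array(m['D']))
    return p,d,m
class V:
    def __init__(s,fn):
        z=np.load('pics/'+fn+'.npz'); s.p=z['p'];s.d=z['d'];s.T=z['T'];s.D=z['D']
        f=192/np.tan(np.radians(float(z['fov']))/2); s.K=np.array([[f,0,float(z['cx'])],[0,f,float(z['cy'])],[0,0,1]])
    def ray(s,u,v):
        n=cv2.undistortPoints(np.array([[[u,v]]],float),s.K,s.D)[0,0]
        return np.array([n[0],n[1],1.])
    def w(s,u,v):  # by depth
        z=s.d[int(round(v)),int(round(u))]; c=s.ray(u,v)*z
        return (np.linalg.inv(s.T)@np.r_[c,1])[:3]
    def wz(s,u,v,h):  # on plane z=h
        Ti=np.linalg.inv(s.T); o=Ti[:3,3]; r=Ti[:3,:3]@s.ray(u,v); return o+r*(h-o[2])/r[2]
    def px(s,P):
        P=np.atleast_2d(P).astype(float); rv=cv2.Rodrigues(s.T[:3,:3])[0]
        return cv2.projectPoints(P,rv,s.T[:3,3],s.K,s.D)[0][:,0]
    def cloud(s):
        v,u=np.mgrid[0:384,0:512]; n=cv2.undistortPoints(np.stack([u,v],-1).reshape(-1,1,2).astype(float),s.K,s.D)[:,0]
        c=np.c_[n,np.ones(len(n))]*s.d.reshape(-1,1); Ti=np.linalg.inv(s.T)
        return (c@Ti[:3,:3].T+Ti[:3,3]).reshape(384,512,3)
def crop(fn,x0,y0,x1,y1,k,out):
    im=cv2.imread('pics/'+fn+'.png')[y0:y1,x0:x1]; cv2.imwrite('pics/'+out+'.png',cv2.resize(im,None,fx=k,fy=k,interpolation=cv2.INTER_CUBIC))
E
python3 - <<'E'
from h import *
for n in ['scene','top','wrist']:
    p,d,m=snap(n,n+'0'); print(n,m)
print(sense())
E
```

```text
pics
scene {'vertical_fov': 53.49096985999718, 'cx': 253.65303921173657, 'cy': 190.8907454154226, 'D': array([0.03512147, 0.        , 0.        , 0.        , 0.        ]), 'camera_from_world': array([[-0.49113736, -0.87093005,  0.01627691,  0.2849349 ],
       [-0.45415952,  0.24007634, -0.85796415,  0.36246315],
       [ 0.74331906, -0.42877056, -0.51345163,  0.68636137],
       [ 0.        ,  0.        ,  0.        ,  1.        ]])}
top {'vertical_fov': 50.97776862741727, 'cx': 257.6493870517114, 'cy': 190.21478560103836, 'D': array([-0.12069123,  0.        ,  0.        ,  0.        ,  0.        ]), 'camera_from_world': array([[-0.02135659, -0.99961033,  0.01797436,  0.01153007],
       [-0.98539018,  0.0180075 , -0.16935736,  0.58042528],
       [ 0.16896769, -0.02132865, -0.98539079,  1.16731473],
       [ 0.        ,  0.        ,  0.        ,  1.        ]])}
wrist {'vertical_fov': 69.9593792201657, 'cx': 253.38158990550647, 'cy': 192.56707846501467, 'D': array([-0.01312041,  0.        ,  0.        ,  0.        ,  0.        ]), 'camera_from_world': array([[ 2.81416999e-01,  9.595
[... 306 characters left out ...]
]])}
{'time': 0.15, 'q': array([-1.3085894 ,  0.33272571, -0.0647176 ,  1.460748  ,  0.02161844,
        1.34986406, -0.08852654]), 'qvel': array([-2.74823074e-05, -1.94502257e-03,  8.76577089e-05, -1.84374364e-03,
       -1.65245067e-03, -1.38393859e-03,  2.61956394e-04]), 'joint_torque': array([ 1.11674530e-03, -6.25832176e+01,  4.93595609e-02, -3.91855752e+01,
        1.63732062e-02,  7.40086514e-03,  3.86231761e-06]), 'tool_pos': array([0.17552849, 0.59957373, 0.24169954]), 'tcp_rot': array([-0.99756326,  1.33139581,  0.99644459]), 'wrist_force': array([1.07047944, 0.08722421, 0.22963274]), 'wrist_torque': array([ 0.02781353, -0.0031376 , -0.01218901]), 'finger_gap': 0.08522529757367132}
```

View pics/top0.png

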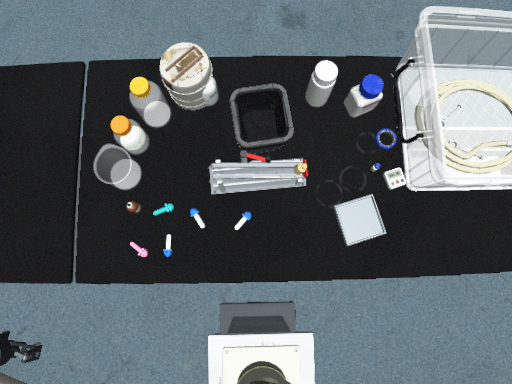

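View pics/scene0.png

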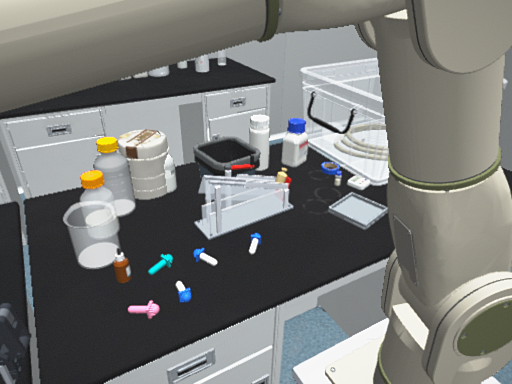

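View pics/wrist0.png

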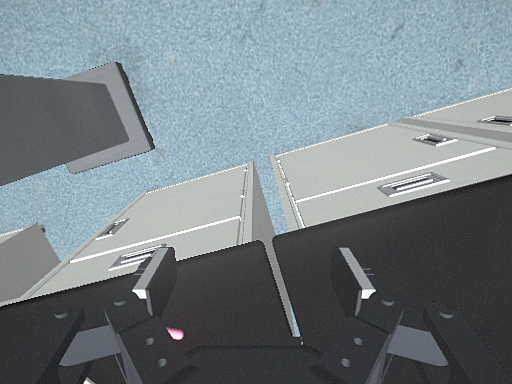

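Run:
```python
from h import *
crop('top0',110,130,410,270,2.6,'t0a')
crop('top0',200,140,320,200,6.5,'t0b')
crop('scene0',190,150,310,240,6.5,'s0b')
v=V('top0')
for n,u,vv in [('t1',197,217),('t2',168,245),('t3',243,220),('turq',163,209),('drop',132,207),('vial',376,167),('tray',360,219),('traycorner',335,208),('bin',262,115)]:
    print(n,v.w(u,vv).round(4))
```

```text
t1 [0.5059 0.187  0.0193]
t2 [0.4218 0.2755 0.0189]
t3 [0.4942 0.0462 0.0183]
turq [0.5325 0.2925 0.0181]
drop [0.375  0.026  1.2484]
vial [ 0.6475 -0.3697  0.0466]
tray [ 0.4909 -0.3204  0.0035]
traycorner [ 0.5249 -0.2383  0.0233]
bin [ 0.8216 -0.0189  0.044 ]
```

View pics/t0a.png

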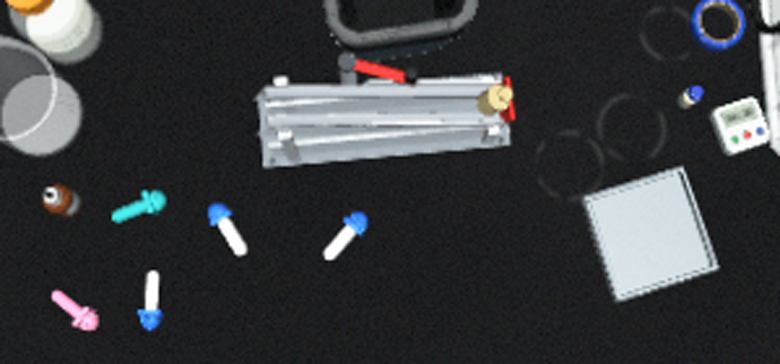

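View pics/t0b.png

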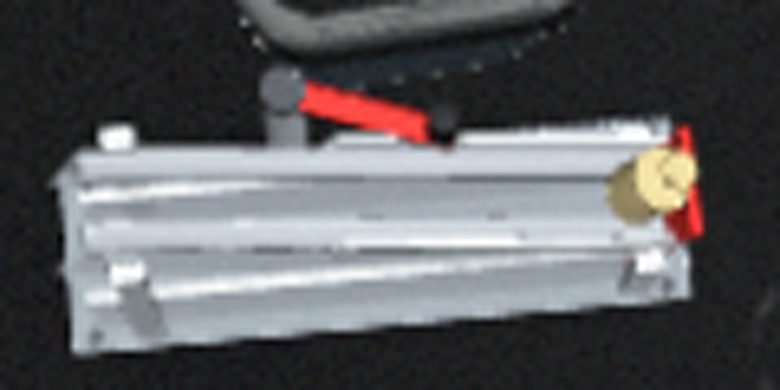

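View pics/s0b.png

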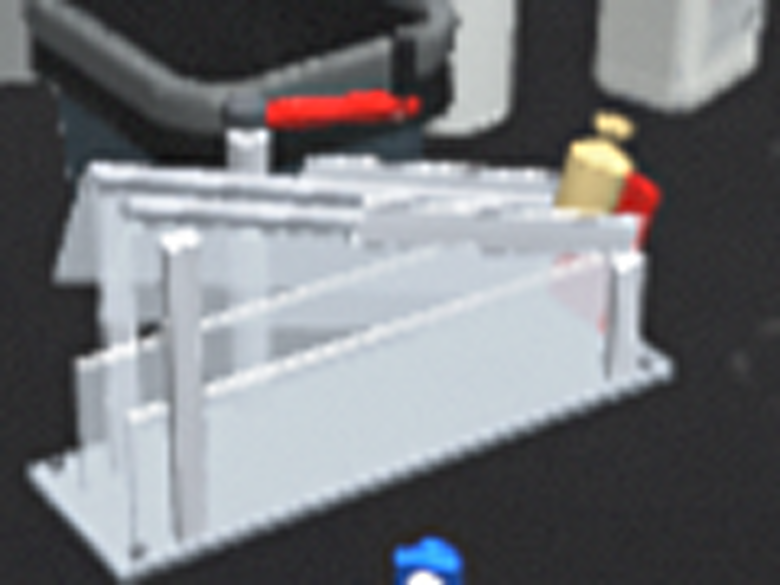

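Run:
```python
from h import *
v=V('top0'); C=v.cloud()
np.set_printoptions(linewidth=250,suppress=True)
print('z mm'); 
for r in range(150,195,2): print(r,(C[r,206:312:4,2]*1000).round().astype(int))
m=np.zeros((384,512),bool)
```

```text
z mm
150 [  3   1  -1  -6  -3   2   8   4  -1 162 116  64  56  50  35  25  11   3   1  -1   1  -2   0   3   0   1   0]
152 [ -2   2   5   3  -1   3  -1  -2   2 169 169  37  21  14   4   3   2   1   2   1   2   4   2   2  -1   0   0]
154 [  3  -5   1  -2   1  -1   1  -1   2 168 167 165   1   4   2  -6   2  -4   1   1   2   0  -2   4  -4   0   2]
156 [  4  -2  -2   3  -1   3  -2   0  -1 165 163 164 162 165   0 192  -1   2  -1  -1  -1   2   3  -1  -3   1   2]
158 [  0   1   3   0   3   2  -2   4  -2 150 131 160 164 169 163 190 191   0   1  -2   4  -1  -4   3  11   1   0]
160 [  3  -1   4 159   0  -2   3   5  -1 122 107  -1  -3 158 161 187   0  -3   0   7  11   9   4  79   7   6  -4]
162 [  0   0   4 160  -3   1   0  -7   5  97  84 140 141 135 133 166 122 118 112 107 107 100  93  91  89 101   2]
164 [  1   3 168 164 164 154 155 150 145 144 138 137 130 124 126 117 111 109 103 102  94  90  83 116 130 128   2]
166 [  7 149 168 163 163 161 155 154 144 143 137 137 132 121 121 115 114 110 104 102  96  92  90 118 131 125  -4]
168 [ -3 125 119 117 113 109 105 101  95  92  86  78  73  64  64  50 
[... 853 characters left out ...]
 63  10   3   5]
184 [  3  11   8 144 135  80  71  74  73  72  63  60  50  45  35  35  24  24  15   7  13   9   8  28  11  -1   0]
186 [  0  -4  72 112 107  62  54  45  44  35  31  25  18  14  11   7   8   9   8   7   9   7   7   8   3  -1   1]
188 [ 2  0 46 39 78 29 25 18  5 12  7  8  9  9  8  3  4  7  8  2  0  4  3 -5 -1 -1  1]
190 [   6    2    9   11   47    6   10    9    7   12 1248    9    2    6   -3    0    2   -1    3    2    2   -4    3    0    2   -3   -2]
192 [   0    1   12    8    7    5    8    6 1248    1    5   -2    2    3   -5    5    2    1    1   -2    6    2   -1    2    0    0    6]
194 [-2  2  7  2  1 -1 -1  2 -1  4 -4 -1  0  1 -4  6 -3 -2  0 -4  3 -2  2 -1 -1  4  2]
```

```bash
cat > fit.py <<'E'
from h import *
from scipy.optimize import minimize
# fit yaw & origin: rails plane
def fit(fn,y0=(-0.16,0.17),x0=(0.55,0.75)):
    v=V(fn); C=v.cloud().reshape(-1,3)
    m=(C[:,0]>x0[0])&(C[:,0]<x0[1])&(C[:,1]>y0[0])&(C[:,1]<y0[1])&(C[:,2]>.06)&(C[:,2]<.2)
    P=C[m]; 
    rng=np.random.default_rng(0); best=(0,)
    for _ in range(4000):
        q=P[rng.choice(len(P),3,False)]; n=np.cross(q[1]-q[0],q[2]-q[0]); L=np.linalg.norm(n)
        if L<1e-5: continue
        n/=L; n*=np.sign(n[2])
        if abs(np.degrees(np.arccos(n[2]))-20)>2: continue
        k=(abs((P-q[0])@n)<.003).sum()
        if k>best[0]: best=(k,n,q[0])
    k,n,q=best; I=P[abs((P-q)@n)<.005]
    c=I.mean(0); n=np.linalg.svd(I-c)[2][2]; n*=np.sign(n[2])
    return v,P,I,c,n
if __name__=='__main__':
    import sys
    for fn in sys.argv[1:]:
        v,P,I,c,n=fit(fn); print(fn,len(P),len(I),c.round(4),n.round(4),'slope',np.degrees(np.arccos(n[2])),'yaw of uphill',np.degrees(np.arctan2(-n[1],-n[0])))
        yaw=np.arctan2(-n[1],-n[0])
        for dy in np.radians(np.arange(-8,8.1,1)):
            e=np.array([np.cos(yaw+dy),np.sin(yaw+dy),0]); t=np.cross([0,0,1],e); s=(I-c)@t*1000
            h,b=np.histogram(s,np.arange(-40,40,2)); print(round(np.degrees(yaw+dy),1),h[h>0][:40])
E
python3 fit.py top0 scene0
```

```text
top0 2658 858 [0.6299 0.0062 0.1285] [-0.0156 -0.3416  0.9397] slope 19.997896901852524 yaw of uphill 87.39117962651183
79.4 [ 8  9  9 11 11 12 13 13 15 17 13 17 22 20 22 26 19 25 29 24 22 25 29 25
 27 21 27 21 21 18 20 16 10 11 14 13 15 12 18]
80.4 [ 6  7 10 10 14 11 12 15 18 15 13 16 17 21 24 24 24 25 24 27 31 24 33 24
 24 31 24 21 20 19 17 14 10 13 11 16 15 18 13]
81.4 [ 4  6 11  9 10 15 12 15 17 15 16 15 20 17 22 26 24 30 22 26 28 32 30 28
 29 33 23 19 22 16 15 12 13 14 13 18 14 22 13]
82.4 [ 6  4  8 10 10 12 18 11 17 21 13 17 21 17 19 22 27 27 32 23 34 33 26 36
 30 28 22 19 23 13 15 15 11 13 20 14 20 19 19]
83.4 [ 5  6  5  8 10 13 15 16 17 21 13 19 23 15 21 18 29 24 31 30 34 29 38 34
 28 24 25 21 22  9 19 13 12 20 21 16 19 22 19]
84.4 [ 2  5  7  5  9 15  9 22 14 19 19 20 20 21 20 20 26 25 33 33 29 36 35 30
 30 25 24 20 21 11 17 17 15 21 17 25 21 20 18]
85.4 [ 2  5  7  7  9 15 17 20 13 21 23 23 23 22 27 20 25 30 36 34 34 31 29 29
 25 23 19 19 15 21 18 17 21 27 24 22 20 14]
86.4 [ 2  6  8  7 13 16 14 18 20 25 26 30 22 28 26 24 33 31 33 33 28 29 20 25
 22 24 18 19 25 19 23 26 30 23
[... 2424 characters left out ...]
 16 21 20 14]
83.8 [ 1  2  7  6  7 12 10  6 14 21 18 13 16 15  7  7  6 10 10 11 13 13 12 18
 28 19 21 15 20 18 14 10 15 15 18 25 18 15]
84.8 [ 1  2  7  6 12 12  6 14 18 21 12 17 16  9  8  7 10 11 14 14 12 11 17 17
 26 18 22 17 14 12 13 16 17 22 25 19 22]
85.8 [ 1  3  6  9 11 13 16 15 15 17 17 16 12  9  6 13 11 16 15 12 14 14 14 18
 25 19 14 10 13 15 20 19 23 29 23 22]
86.8 [ 1  4  7  7 19 15 15 15 14 18 20 10 14  7 13 12 19 14 15 17 14 13 15 13
 14 14 15 10 18 21 20 25 35 28 24]
87.8 [ 3  3  7 14 22 19  9 15 21 13 18 12 10 11 20 19 16 20 14 13 17  9  3  4
 14 15 17 14 20 31 26 38 33 29]
88.8 [ 2  1  4 14 22 15 11 20 13 19 14 19 10 13 22 24 19 19 14 18 12  2  1  3
 12 19 22 26 24 40 39 42 25]
```

```bash
cat > fit2.py <<'E'
from fit import *
def frame(fn):
    v,P,I,c,n=fit(fn); best=(-1e9,)
    for deg in np.arange(91,98,.25):
        a=np.radians(deg); e=np.array([np.cos(a),np.sin(a),0]); t=np.cross([0,0,1],e)
        xh=np.array([np.cos(a)*np.cos(np.radians(20)),np.sin(a)*np.cos(np.radians(20)),np.sin(np.radians(20))]); zn=np.cross(xh,t)
        h=np.median((I-c)@zn); J=P[abs((P-c)@zn-h)<.005]; s=(J-c)@t
        for o in np.arange(-.01,.0101,.0005):
            r=abs(s-o); sc=((r>.0095)&(r<.0215)).sum()-3*(r<.008).sum()-(r>.024).sum()
            if sc>best[0]: best=(sc,deg,o,h,xh,t,zn,J)
    sc,deg,o,h,xh,t,zn,J=best
    q=c+zn*np.median((J-c)@zn)+t*o
    x=(J-q)@xh; lo,hi=np.percentile(x,[.5,99.5])
    hi=np.sort(x)[-8:].mean()
    return v,P,q,xh,t,zn,x,deg,sc
if __name__=='__main__':
    import sys
    for fn in sys.argv[1:]:
        v,P,q,xh,t,zn,x,deg,sc=frame(fn); hh,b=np.histogram(x,np.arange(-.16,.16,.004))
        print(fn,deg,sc,q.round(4)); print([(round(a,3),k) for a,k in zip(b,hh) if k])
        s=(P-q)@np.c_[xh,t,zn]
        print('stop pts: x of high z', np.percentile(s[(s[:,2]>.018)&(s[:,0]<-.05),0],[2,20,50,80,98]).round(4) )
E
python3 fit2.py top0 scene0
```

```text
top0 94.0 630 [0.6249 0.0059 0.1283]
[(np.float64(-0.148), np.int64(4)), (np.float64(-0.144), np.int64(5)), (np.float64(-0.14), np.int64(6)), (np.float64(-0.136), np.int64(9)), (np.float64(-0.132), np.int64(6)), (np.float64(-0.128), np.int64(10)), (np.float64(-0.124), np.int64(10)), (np.float64(-0.12), np.int64(19)), (np.float64(-0.116), np.int64(10)), (np.float64(-0.112), np.int64(12)), (np.float64(-0.108), np.int64(12)), (np.float64(-0.104), np.int64(11)), (np.float64(-0.1), np.int64(11)), (np.float64(-0.096), np.int64(13)), (np.float64(-0.092), np.int64(11)), (np.float64(-0.088), np.int64(12)), (np.float64(-0.084), np.int64(11)), (np.float64(-0.08), np.int64(9)), (np.float64(-0.076), np.int64(11)), (np.float64(-0.072), np.int64(13)), (np.float64(-0.068), np.int64(13)), (np.float64(-0.064), np.int64(11)), (np.float64(-0.06), np.int64(10)), (np.float64(-0.056), np.int64(13)), (np.float64(-0.052), np.int64(12)), (np.float64(-0.048), np.int64(12)), (np.float64(-0.044), np.int64(10)), (np.float64(-0.04), np.int64(14)), (np.float64(-0.036), np.int64(11)), (np.float64(-0.032), np.int64(1
[... 3330 characters left out ...]
4(0.048), np.int64(15)), (np.float64(0.052), np.int64(9)), (np.float64(0.056), np.int64(6)), (np.float64(0.06), np.int64(6)), (np.float64(0.064), np.int64(8)), (np.float64(0.068), np.int64(9)), (np.float64(0.072), np.int64(9)), (np.float64(0.076), np.int64(5)), (np.float64(0.08), np.int64(9)), (np.float64(0.084), np.int64(10)), (np.float64(0.088), np.int64(5)), (np.float64(0.092), np.int64(13)), (np.float64(0.096), np.int64(8)), (np.float64(0.1), np.int64(11)), (np.float64(0.104), np.int64(8)), (np.float64(0.108), np.int64(5)), (np.float64(0.112), np.int64(11)), (np.float64(0.116), np.int64(10)), (np.float64(0.12), np.int64(9))]
stop pts: x of high z [-0.1535 -0.1332 -0.096  -0.0831 -0.052 ]
```

```bash
cat > tubes.py <<'E'
from h import *
def tubes(fn,verbose=1):
    v=V(fn); C=v.cloud(); p=cv2.cvtColor(v.p,cv2.COLOR_RGB2HSV).astype(int); H,S,Vv=p[...,0],p[...,1],p[...,2]
    reg=(C[...,0]>.3)&(C[...,0]<.95)&(C[...,1]>-.5)&(C[...,1]<.5)&(C[...,2]<.06)
    blue=reg&(H>100)&(H<125)&(S>130)&(Vv>60)
    white=reg&(S<70)&(Vv>110)
    nb,L,st,ce=cv2.connectedComponentsWithStats(blue.astype(np.uint8),connectivity=8)
    nw,Lw,sw,cw=cv2.connectedComponentsWithStats(white.astype(np.uint8),connectivity=8)
    out=[]
    for i in range(1,nb):
        if st[i,4]<15: continue
        A=v.wz(*ce[i],.0152)
        for j in range(1,nw):
            if sw[j,4]<15: continue
            B=v.wz(*cw[j],.010)
            if .02<np.linalg.norm((A-B)[:2])<.05 and sw[j,4]<600:
                d=(A-B)[:2]; l=np.linalg.norm(d); d/=l
                mid=B[:2]+d*.011*l/.035
                out.append((mid[0],mid[1],np.degrees(np.arctan2(d[1],d[0])),l))
                if verbose: print(fn,'blue',ce[i].round(1),st[i,4],'white',cw[j].round(1),sw[j,4],'mid',mid.round(4),'yaw',round(out[-1][2],1),'len',round(l,4))
    return out
if __name__=='__main__':
    import sys
    for f in sys.argv[1:]: tubes(f)
E
python3 tubes.py top0 scene0
python3 - <<'E'
from h import *
s=sense(); r=R.from_rotvec(s['tcp_rot']).as_matrix(); print(r.round(4))
v=V('top0')
for n,u,w in [('knob',268,158),('post',243,153)]:
    print(n,[v.w(u+a,w+b).round(3) for a in(-1,0,1) for b in (-1,0,1)])
E
```

```text
top0 blue [193.4 211.3] 59 white [199.1 220.7] 85 mid [0.5044 0.187 ] yaw 30.9 len 0.0333
top0 blue [247.2 214.8] 64 white [240.  223.1] 81 mid [0.4934 0.0485] yaw -42.3 len 0.0334
top0 blue [167.4 252.4] 62 white [168.  241.3] 72 mid [0.4229 0.2776] yaw 179.3 len 0.0339
scene0 blue [255.9 236.6] 71 white [253.1 245.7] 102 mid [0.4936 0.0479] yaw -42.1 len 0.0334
scene0 blue [197.7 253. ] 94 white [208.2 258.8] 126 mid [0.5034 0.1865] yaw 31.6 len 0.0326
scene0 blue [184.7 295.3] 159 white [179.8 285.7] 71 mid [0.4276 0.2772] yaw 177.1 len 0.0384
[[-2.000e-04 -9.597e-01  2.810e-01]
 [-1.000e-03  2.810e-01  9.597e-01]
 [-1.000e+00 -1.000e-04 -1.000e-03]]
knob [array([ 0.646, -0.024,  0.194]), array([ 0.644, -0.024,  0.191]), array([ 0.641, -0.024,  0.193]), array([ 0.646, -0.027,  0.196]), array([ 0.644, -0.027,  0.191]), array([ 0.642, -0.027,  0.188]), array([ 0.647, -0.03 ,  0.192]), array([ 0.643, -0.029,  0.195]), array([ 0.64 , -0.029,  0.194])]
post [array([0.668, 0.044, 0.169]), array([0.375, 0.026, 1.248]), array([0.663, 0.044, 0.168]), array([0.669, 0.041, 0.167]), array([0.666, 0.041, 0.165]), array([0.663, 0.041, 0.167]), array([0.669, 0.038, 0.165]), array([0.665, 0.038, 0.169]), array([0.375, 0.026, 1.248])]
```

```bash
cat > geo.py <<'E'
from h import *
a=np.radians(94); b=np.radians(20)
XH=np.array([np.cos(a)*np.cos(b),np.sin(a)*np.cos(b),np.sin(b)]); TY=np.array([-np.sin(a),np.cos(a),0]); ZN=np.cross(XH,TY)
O=np.array([.6249,.0059,.1283])-.1455*XH
def rw(x,y,z): return O+x*XH+y*TY+z*ZN
def go(P,jaw,R0=None):
    """TCP target P, jaw world yaw (rad): print shift in tool axes cm and turn"""
    s=sense(); r=R.from_rotvec(s['tcp_rot']).as_matrix()
    d=r.T@(np.array(P)-s['tool_pos'])*100
    z=r[:,2]; cur=np.arctan2(z[1],z[0]); dy=(jaw-cur+np.pi/2)%np.pi-np.pi/2
    print('tcp',s['tool_pos'].round(4),'jaw',round(np.degrees(cur),1),'q7',s['q'].round(2),'gap',round(s['finger_gap'],4),'t',s['time'])
    print('shift',d.round(2),'turn',round(-dy,3),'(alt',round(-dy-np.sign(-dy)*np.pi,3),')')
E
python3 - <<'E'
from geo import *
print(O, rw(14.5e-3,0,25e-3), rw(.222,0,0), rw(.273,0,0))
for f in ['top0','scene0']:
    v=V(f); im=cv2.imread('pics/'+f+'.png')
    k=6; x0,y0=(200,140) if f=='top0' else (190,160)
    im=cv2.resize(im[y0:y0+80,x0:x0+125],None,fx=k,fy=k,interpolation=cv2.INTER_CUBIC)
    def L(A,B,c):
        p=v.px([A,B]); p=((p-[x0,y0]+.5)*k).astype(int); cv2.line(im,tuple(map(int,p[0])),tuple(map(int,p[1])),c,1)
    for y in (-.0215,-.0095,.0095,.0215): L(rw(0,y,0),rw(.273,y,0),(0,255,0))
    for x in (0,.18,.273): L(rw(x,-.0215,0),rw(x,.0215,0),(255,0,255))
    an=np.linspace(0,2*np.pi,25)
    for z in (0,.05):
        P=[rw(.0145+.0145*np.cos(q),.0145*np.sin(q),z) for q in an]
        for A,B in zip(P,P[1:]): L(A,B,(0,0,255))
    cv2.imwrite('pics/ov_'+f+'.png',im)
go([.6336,-.125,.25],a:=np.radians(4))
E
```

```text
[ 0.63443747 -0.13049222  0.07853607] [ 0.63408346 -0.12542954  0.10698768] [0.61988545 0.07761137 0.15446454] [0.61654242 0.12541896 0.17190757]
tcp [0.1755 0.5996 0.2417] jaw 73.7 q7 [-1.31  0.33 -0.06  1.46  0.02  1.35 -0.09] gap 0.0852 t 0.15
shift [ -0.77 -64.32 -56.67] turn 1.216 (alt -1.925 )
```

View pics/ov_top0.png

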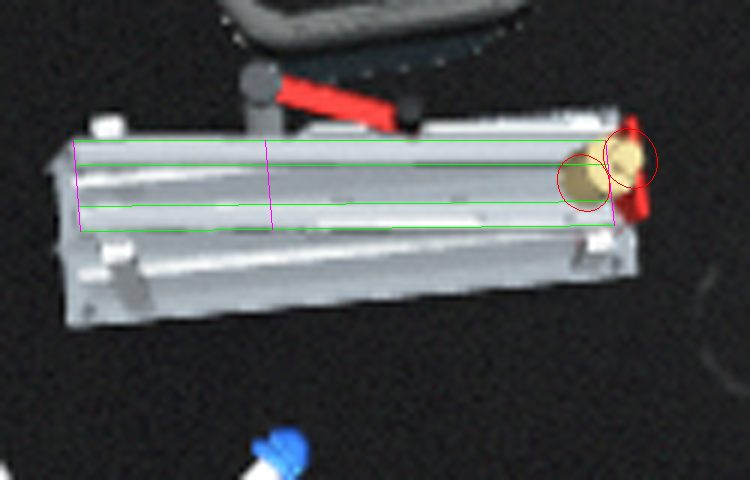

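View pics/ov_scene0.png

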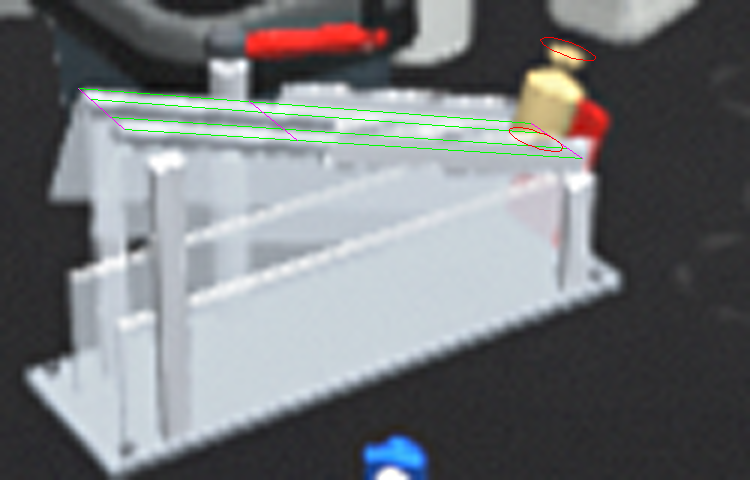

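Request:
drive_tool:
  series:
    - [[-6,-5,-4,0.1],[-6,-10,-8,0.2],[-6,-15,-13,0.35],[-6,-20,-17,0.5],[-6,-25,-22,0.65],[-6,-30,-26,0.8],[-6,-35,-30.5,0.95],[-6,-40,-35,1.1],[-6,-45,-39,1.2],[-6,-48,-42.3,1.216]]
  grip: 6
  force: 60

```text
time: 1.4
tool_pos: [0.5014, 0.0861, 0.3023]
tcp_rot: [-0.054, 1.57, 0.054]
wrist_force: [0.3, -0.2, 0.9]
finger_gap: 0.0595
```

Run:
```python
from geo import *
P=rw(.017,0,.026); print(P); go([P[0],P[1],.25],np.radians(4))
```

```text
[ 0.63394344 -0.12342722  0.10878242]
tcp [0.5014 0.0861 0.3023] jaw 3.9 q7 [-0.73  0.03  0.49  1.69 -0.02  1.42 -0.17] gap 0.0595 t 1.4
shift [  5.23 -21.82  11.79] turn -0.001 (alt 3.14 )
```

Request:
drive_tool:
  series:
    - [[1,-5,2.7,0],[2,-9,5,0],[3,-13,7,0],[4,-17,9.2,0],[5,-20,10.8,0],[7,-21.8,11.8,0],[9,-21.8,11.8,0],[10,-21.8,11.8,0],[10,-21.8,11.8,0]]

```text
time: 2.52
tool_pos: [0.6332, -0.1198, 0.2018]
tcp_rot: [-0.055, 1.571, 0.057]
wrist_force: [-0.7, 0.5, 0.3]
finger_gap: 0.0599
```

Run:
```python
from geo import *
P=rw(.017,0,.026); go([P[0],P[1],.109],np.radians(4))
snap('wrist','w1'); snap('top','top1')
```

```text
tcp [ 0.6332 -0.1198  0.2018] jaw 4.1 q7 [-0.35  0.45  0.64  1.49 -0.27  1.29  0.38] gap 0.0599 t 2.525
shift [ 9.28 -0.37  0.06] turn 0.002 (alt -3.14 )
```

View pics/w1.png

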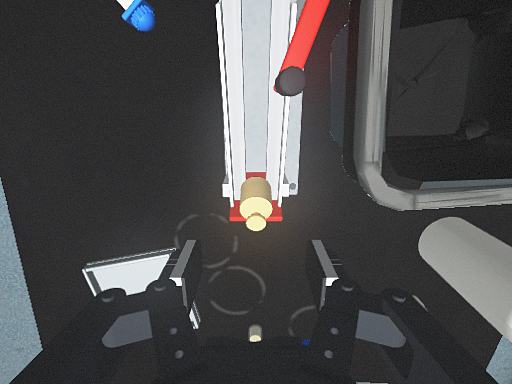

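Request:
drive_tool:
  series:
    - [[3,-0.4,0,0],[5,-0.4,0,0],[7,-0.4,0,0],[8.5,-0.4,0,0],[9.2,-0.4,0,0],[9.2,-0.4,0,0],[9.2,-0.4,0,0]]

```text
time: 3.5
tool_pos: [0.6343, -0.1254, 0.111]
tcp_rot: [-0.055, 1.569, 0.055]
wrist_force: [0.1, 0.5, 0.2]
finger_gap: 0.0603
```

Run:
```python
from geo import *
P=rw(.017,0,.026); go([P[0],P[1],.109],np.radians(4)); print(sense()['wrist_force'])
snap('wrist','w2')
```

```text
tcp [ 0.6343 -0.1254  0.111 ] jaw 4.0 q7 [-0.32  0.53  0.6   1.58 -0.32  1.13  0.43] gap 0.0603 t 3.5
shift [ 0.2   0.2  -0.03] turn 0.0 (alt -3.141 )
[0.08762862 0.45120718 0.24743115]
```

View pics/w2.png

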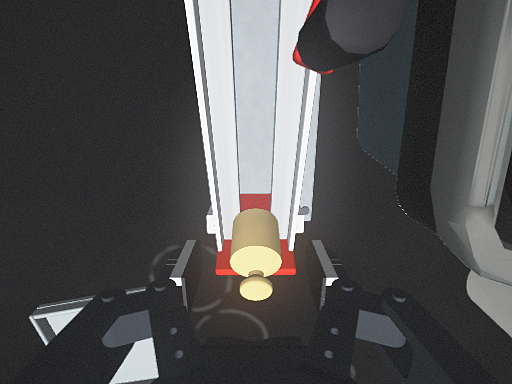

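Request:
drive_tool:
  series:
    - [[0.1,0.2,0,0],[0.1,0.2,0,0]]

```text
time: 3.8
tool_pos: [0.6339, -0.1229, 0.1094]
tcp_rot: [-0.055, 1.57, 0.056]
wrist_force: [-0.5, 0.1, 0.4]
finger_gap: 0.0603
```

Request:
drive_tool:
  series:
    - [[0,0,0,0],[0,0,0,0],[0,0,0,0],[0,0,0,0],[0,0,0,0],[0,0,0,0]]
  grip: 2
  force: 80

```text
time: 4.55
tool_pos: [0.6339, -0.1234, 0.1096]
tcp_rot: [-0.055, 1.57, 0.055]
wrist_force: [-0.9, 0.7, 5.7]
finger_gap: 0.027
```

Request:
drive_tool:
  series:
    - [[-1,0.3,0,0],[-2.5,0.6,0,0],[-4,0.6,0,0],[-5,0.6,0,0],[-5,0.6,0,0]]

```text
time: 5.18
tool_pos: [0.6338, -0.1175, 0.1604]
tcp_rot: [-0.055, 1.568, 0.055]
wrist_force: [0.5, -0.4, -2.0]
finger_gap: 0.0269
```

Run:
```python
from geo import *
snap('wrist','w3'); v=V('top0')
for p in [(335,208),(374,196),(386,234),(346,245)]: print(v.w(*p).round(4), v.wz(*p,.018).round(4))
go([.49,-.32,.12],np.radians(4))
```

```text
[ 0.5249 -0.2383  0.0233] [ 0.5256 -0.2394  0.018 ]
[ 0.5642 -0.3729 -0.0043] [ 0.5608 -0.3658  0.018 ]
[ 4.417e-01 -4.021e-01  4.000e-04] [ 0.4408 -0.3961  0.018 ]
[ 0.4107 -0.2692  0.0124] [ 0.4106 -0.2679  0.018 ]
tcp [ 0.6334 -0.1174  0.1596] jaw 4.0 q7 [-0.35  0.48  0.62  1.54 -0.29  1.21  0.39] gap 0.0267 t 5.225
shift [  3.94 -19.21 -15.73] turn 0.0 (alt -3.141 )
```

View pics/w3.png

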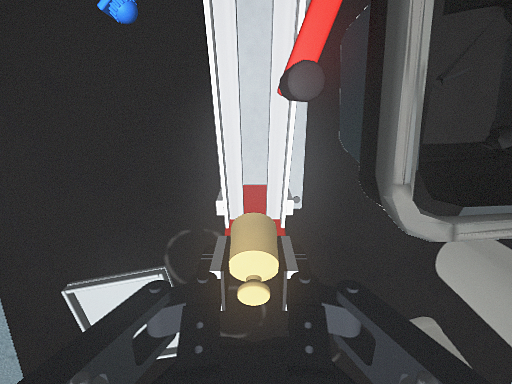

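Request:
drive_tool:
  series:
    - [[0,-4,-3.4,0],[0,-8,-6.8,0],[0,-12,-10.2,0],[1,-15,-12.8,0],[3,-17.5,-14.8,0],[5,-19,-16,0],[7,-19.4,-16.2,0],[9,-19.4,-16.2,0],[10,-19.4,-16.2,0],[10,-19.4,-16.2,0]]

```text
time: 6.48
tool_pos: [0.4855, -0.3212, 0.0585]
tcp_rot: [-0.055, 1.571, 0.056]
wrist_force: [0.2, 0.1, -2.2]
finger_gap: 0.0268
```

Run:
```python
from geo import *
go([.485,-.322,.035],np.radians(4)); snap('wrist','w4')
```

```text
tcp [ 0.4855 -0.3212  0.0585] jaw 4.1 q7 [-0.03  0.48  0.66  1.8  -0.35  0.98  0.85] gap 0.0268 t 6.475
shift [ 2.35 -0.07 -0.05] turn 0.001 (alt -3.14 )
```

View pics/w4.png

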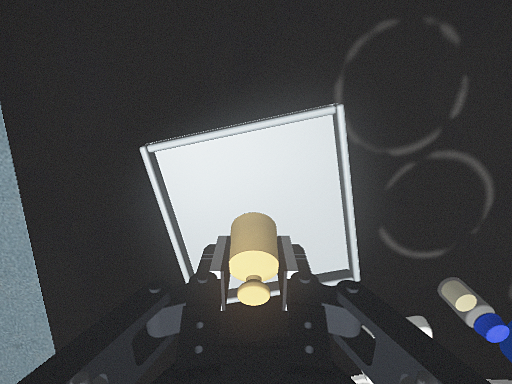

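Request:
drive_tool:
  series:
    - [[1,0,0,0],[1.8,0,0,0],[2.2,0,0,0],[2.4,0,0,0],[2.5,0,0,0],[2.5,0,0,0]]

```text
time: 7.28
tool_pos: [0.4853, -0.3223, 0.0356]
tcp_rot: [-0.054, 1.57, 0.055]
wrist_force: [-6.1, 5.8, 16.7]
finger_gap: 0.0269
```

Request:
drive_tool:
  series:
    - [[-0.2,0,0,0],[-0.2,0,0,0],[-0.2,0,0,0],[-0.2,0,0,0]]
  grip: 4.5

```text
time: 7.78
tool_pos: [0.4853, -0.3221, 0.0361]
tcp_rot: [-0.055, 1.57, 0.055]
wrist_force: [0.0, -0.6, -0.5]
finger_gap: 0.0447
```

Request:
drive_tool:
  series:
    - [[-2,0,0,0],[-5,0,0,0],[-9,0,0,0],[-13,0,0,0],[-17,0,0,0],[-21,0,0,0],[-21,0,0,0]]

```text
time: 8.65
tool_pos: [0.4862, -0.3234, 0.2507]
tcp_rot: [-0.056, 1.564, 0.052]
wrist_force: [0.5, 0.2, -0.5]
finger_gap: 0.0448
```

```bash
python3 - <<'E'
from geo import *
snap('wrist','w5');snap('top','top2');snap('scene','scene2')
E
python3 tubes.py top2 scene2
python3 - <<'E'
from geo import *
go([.4934,.0482,.15],np.radians(-42.2+90))
E
```

```text
top2 blue [193.4 211.4] 60 white [199.  220.6] 82 mid [0.5044 0.1871] yaw 30.6 len 0.0329
top2 blue [247.2 214.8] 64 white [240.  223.1] 80 mid [0.4934 0.0485] yaw -42.4 len 0.0334
top2 blue [167.4 252.3] 63 white [168.  241.3] 72 mid [0.4229 0.2775] yaw 178.8 len 0.0337
scene2 blue [255.9 236.7] 69 white [253.1 245.7] 102 mid [0.4936 0.0479] yaw -42.2 len 0.0332
scene2 blue [197.7 253. ] 93 white [208.2 258.8] 126 mid [0.5033 0.1865] yaw 31.8 len 0.0324
scene2 blue [184.7 295.2] 160 white [179.8 285.7] 71 mid [0.4277 0.2772] yaw 177.0 len 0.0381
tcp [ 0.485  -0.3219  0.2461] jaw 4.0 q7 [-0.11  0.28  0.75  1.61 -0.19  1.33  0.74] gap 0.0452 t 8.8
shift [ 9.63 36.86  3.43] turn -0.764 (alt 2.377 )
```

View pics/w5.png

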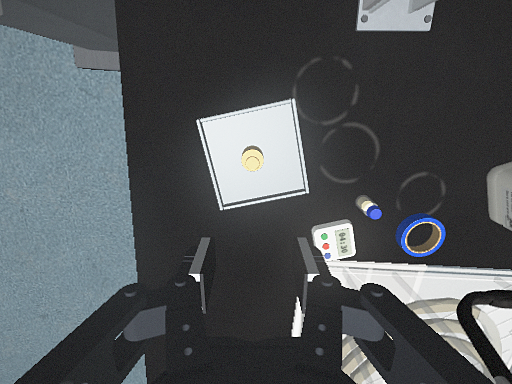

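View pics/top2.png

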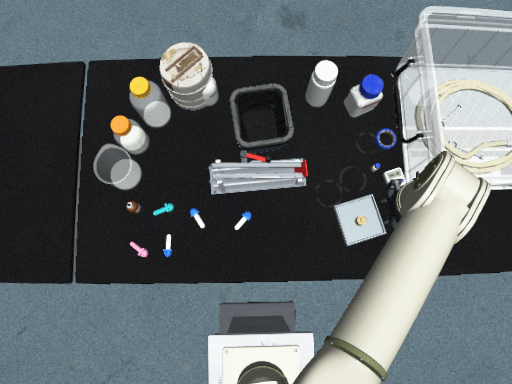

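Request:
drive_tool:
  series:
    - [[0,5,0.5,-0.1],[0,10,1,-0.2],[0,15,1.4,-0.3],[0,20,1.8,-0.4],[0,25,2.3,-0.5],[2,30,2.8,-0.6],[4,34,3.2,-0.7],[6,36,3.4,-0.764],[8,36.9,3.4,-0.764],[9.6,36.9,3.4,-0.764]]

```text
time: 10.05
tool_pos: [0.4925, 0.0487, 0.1486]
tcp_rot: [-0.652, 1.473, 0.653]
wrist_force: [0.4, 0.2, -0.4]
finger_gap: 0.0451
```

Run:
```python
from geo import *
go([.4935,.0482,.016],np.radians(-42.2+90))
s=sense(); r=R.from_rotvec(s['tcp_rot']).as_matrix(); T=camera_model('wrist')['camera_from_world']; c=-T[:3,:3].T@T[:3,3]; print('cam in tool',r.T@(c-s['tool_pos']))
snap('wrist','w6')
```

```text
tcp [0.4925 0.0487 0.1486] jaw 47.9 q7 [-0.57  0.12  0.41  1.93 -0.05  1.1   0.69] gap 0.0451 t 10.05
shift [13.26 -0.12  0.05] turn 0.001 (alt -3.141 )
cam in tool [-0.13131993  0.08586211 -0.00026983]
```

View pics/w6.png

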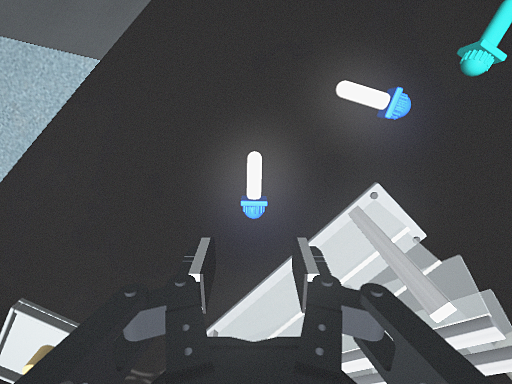

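Request:
drive_tool:
  series:
    - [[4,-0.1,0,0],[7.5,-0.1,0,0],[10,-0.1,0,0],[12,-0.1,0,0],[13,-0.1,0,0],[13.2,-0.1,0,0],[13.2,-0.1,0,0],[13.2,-0.1,0,0]]

```text
time: 11.1
tool_pos: [0.4947, 0.0478, 0.019]
tcp_rot: [-0.651, 1.47, 0.651]
wrist_force: [0.4, 0.0, -0.0]
finger_gap: 0.0449
```

Run:
```python
from geo import *
go([.4935,.0482,.016],np.radians(-42.2+90))
snap('wrist','w7'); print(sense()['wrist_force'])
```

```text
tcp [0.4947 0.0478 0.019 ] jaw 47.8 q7 [-0.53  0.32  0.39  2.03 -0.17  0.82  0.78] gap 0.0449 t 11.1
shift [ 0.3   0.11 -0.05] turn -0.0 (alt 3.141 )
[ 0.23084487 -0.15298788 -0.89349197]
```

View pics/w7.png

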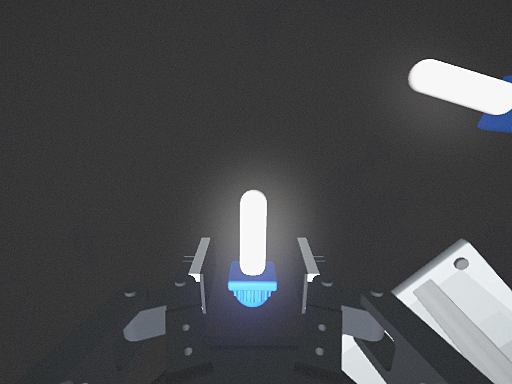

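Run:
```python
from geo import *
v=V('w7'); s=sense(); r=R.from_rotvec(s['tcp_rot']).as_matrix(); p=s['tool_pos']
for y in (-.011,.011):
  for x in (.011,-.008):
    print(x,y,v.px([p+r@np.array([x,y,-.0225]),p+r@np.array([x,y,.0225])]).round(0).tolist())
d=np.array([np.cos(np.radians(-42.2)),np.sin(np.radians(-42.2)),.15]); m=np.array([.4935,.0482,.0116])
print('tail',v.px(m-d*.035),'mid',v.px(m),'flangeface',v.px([m+d*.013,m+d*.013+[0,0,.0135],m+d*.013-[0,0,.0135]]),'tip',v.px(m+d*.035))
for u,w in [(253,191),(252,250),(252,272),(252,285),(252,300)]: 
    q=v.w(u,w); print(u,w,q.round(4),((q-m)@d).round(4))
```

```text
0.011 -0.011 [[216.0, 266.0], [291.0, 266.0]]
-0.008 -0.011 [[212.0, 287.0], [295.0, 287.0]]
0.011 0.011 [[215.0, 234.0], [292.0, 234.0]]
-0.008 0.011 [[210.0, 251.0], [297.0, 251.0]]
tail [[252.74958671 192.24608073]] mid [[252.84578586 252.33316824]] flangeface [[252.87965698 273.37154701]
 [252.89512984 288.44214294]
 [252.86647388 260.49499788]] tip [[252.93479071 307.48617316]]
253 191 [0.4666 0.0728 0.0085] -0.0369
252 250 [0.4897 0.051  0.0169] -0.0039
252 272 [0.4987 0.0428 0.0201] 0.0087
252 285 [0.5007 0.041  0.0278] 0.0126
252 300 [0.5087 0.0337 0.0268] 0.0232
```

Request:
drive_tool:
  series:
    - [[0.2,0.15,0,0],[0.2,0.15,0,0]]

```text
time: 11.4
tool_pos: [0.4929, 0.0488, 0.0162]
tcp_rot: [-0.652, 1.471, 0.652]
wrist_force: [0.5, -0.7, 0.1]
finger_gap: 0.0448
```

Request:
drive_tool:
  series:
    - [[0,0,0,0],[0,0,0,0],[0,0,0,0],[0,0,0,0],[0,0,0,0]]
  grip: 0.8
  force: 50

```text
time: 12.02
tool_pos: [0.4932, 0.0488, 0.0164]
tcp_rot: [-0.651, 1.47, 0.652]
wrist_force: [1.2, -0.1, 3.5]
finger_gap: 0.0126
```

Request:
drive_tool:
  series:
    - [[-1,0,0,0],[-3,0,0,0],[-6,0,0,0],[-10,0,0,0],[-15,0,0,0],[-20,0,0,0],[-20,0,0,0]]

```text
time: 12.9
tool_pos: [0.4948, 0.0487, 0.2204]
tcp_rot: [-0.651, 1.464, 0.65]
wrist_force: [0.8, 0.4, -0.9]
finger_gap: 0.0129
```

Run:
```python
from geo import *
P=rw(.225,0,0); print(P); go([P[0],P[1],.24],np.radians(4)); snap('wrist','w8')
```

```text
[0.6196888  0.08042358 0.1554906 ]
tcp [0.4948 0.0487 0.2204] jaw 47.8 q7 [-0.6   0.05  0.42  1.85 -0.02  1.24  0.67] gap 0.0129 t 12.9
shift [-1.87 -7.12 10.75] turn 0.764 (alt -2.378 )
```

View pics/w8.png

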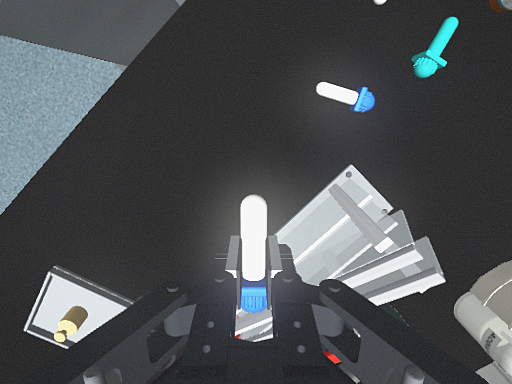

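Request:
drive_tool:
  series:
    - [[-1,-1,1.5,0.1],[-1.5,-2,3,0.25],[-1.8,-3,4.6,0.4],[-1.8,-4,6.2,0.55],[-1.8,-5,7.8,0.7],[-1.8,-6,9.4,0.764],[-1.8,-7.1,10.7,0.764],[-1.8,-7.1,10.7,0.764],[-1.8,-7.1,10.7,0.764]]

```text
time: 14.08
tool_pos: [0.6167, 0.0798, 0.2334]
tcp_rot: [-0.055, 1.572, 0.054]
wrist_force: [0.2, -0.8, -0.2]
finger_gap: 0.0131
```

Run:
```python
from geo import *
P=rw(.225,0,0); go([P[0],P[1],.1555+.0165],np.radians(4)); snap('wrist','w9')
```

```text
tcp [0.6167 0.0798 0.2334] jaw 4.0 q7 [-0.59  0.35  0.5   1.51 -0.17  1.33 -0.01] gap 0.0131 t 14.075
shift [6.14 0.04 0.31] turn -0.0 (alt 3.141 )
```

View pics/w9.png

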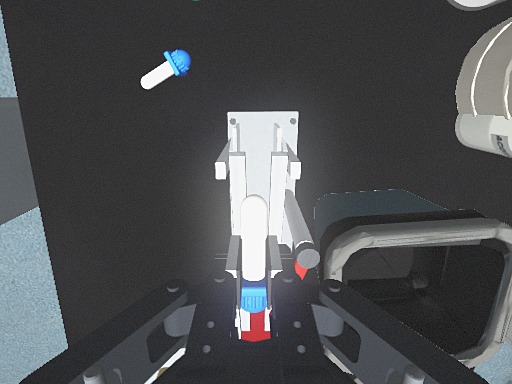

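Request:
drive_tool:
  series:
    - [[1.5,0,0.2,0],[3,0,0.3,0],[4.2,0,0.3,0],[5,0,0.3,0],[5,0,0.3,0],[5,0,0.3,0]]

```text
time: 14.88
tool_pos: [0.6208, 0.0804, 0.1847]
tcp_rot: [-0.055, 1.569, 0.055]
wrist_force: [-1.3, 0.9, -0.3]
finger_gap: 0.0131
```

Run:
```python
from geo import *
P=rw(.225,0,0); go([P[0],P[1],.1555+.0165],np.radians(4)); snap('wrist','w10')
snap('scene','scene3'); crop('scene3',180,130,310,240,6,'s3')
v=V('w10'); print(v.px([rw(.273,y,0) for y in (-.0215,-.0095,.0095,.0215)]), v.px(rw(.24,0,0)))
```

```text
tcp [0.6208 0.0804 0.1847] jaw 4.0 q7 [-0.58  0.39  0.48  1.56 -0.19  1.24  0.01] gap 0.0131 t 14.875
shift [ 1.27  0.01 -0.11] turn 0.0 (alt -3.141 )
[[292.68771769 175.68020454]
 [270.6573328  175.69252904]
 [235.75338406 175.71789885]
 [213.71185288 175.73761052]] [[253.21955766 219.08377384]]
```

View pics/w10.png

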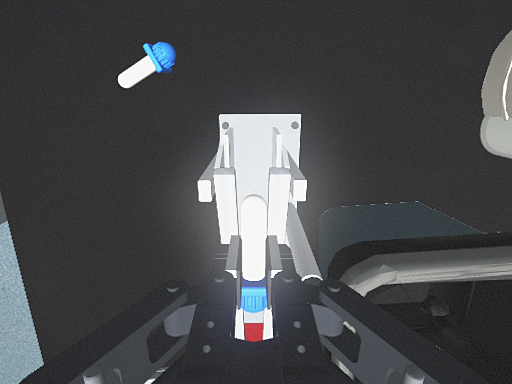

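View pics/s3.png

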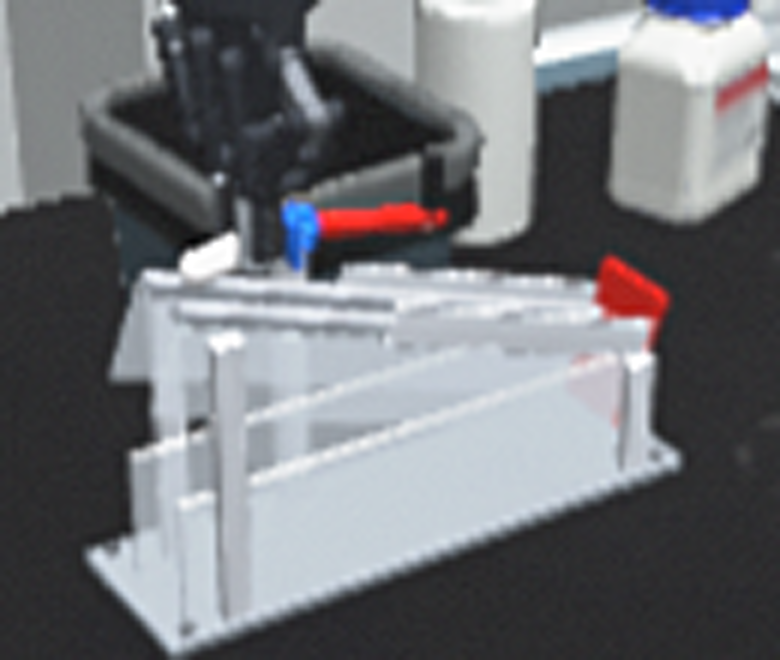

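Request:
drive_tool:
  series:
    - [[0.5,0,-0.1,0],[0.9,0,-0.1,0],[1.2,0,-0.1,0],[1.2,0,-0.1,0],[1.2,0,-0.1,0]]

```text
time: 15.6
tool_pos: [0.6196, 0.0804, 0.1724]
tcp_rot: [-0.055, 1.57, 0.055]
wrist_force: [-0.1, -0.2, -0.2]
finger_gap: 0.0128
```

Run:
```python
from geo import *
P=rw(.225,0,0); go([P[0],P[1],.1555+.0165],np.radians(4)); snap('wrist','w11')
snap('scene','scene4'); crop('scene4',180,150,310,240,6,'s4')
```

```text
tcp [0.6196 0.0804 0.1724] jaw 4.0 q7 [-0.58  0.4   0.48  1.58 -0.19  1.21  0.01] gap 0.0128 t 15.6
shift [0.04 0.01 0.01] turn 0.0 (alt -3.141 )
```

View pics/s4.png

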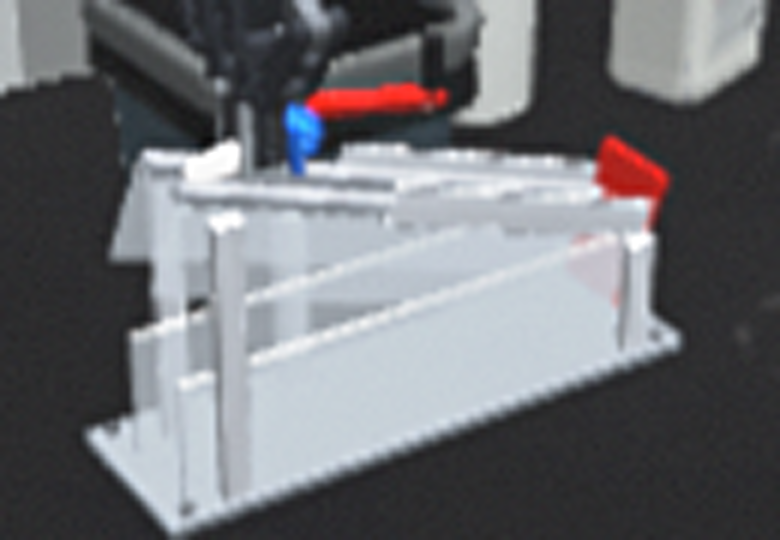

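Request:
drive_tool:
  series:
    - [[0.2,0,0,0],[0.2,0,0,0]]

```text
time: 15.95
tool_pos: [0.6194, 0.0804, 0.1701]
tcp_rot: [-0.055, 1.57, 0.055]
wrist_force: [-0.9, 0.5, -0.7]
finger_gap: 0.0127
```

Request:
drive_tool:
  series:
    - [[0,0,0,0],[0,0,0,0],[0,0,0,0],[0,0,0,0]]
  grip: 4.5

```text
time: 16.45
tool_pos: [0.6195, 0.0803, 0.1703]
tcp_rot: [-0.055, 1.57, 0.055]
wrist_force: [-0.4, 0.0, -0.3]
finger_gap: 0.0451
```

Run:
```python
from geo import *
snap('wrist','w12')
snap('scene','scene5'); crop('scene5',180,150,310,240,6,'s5')
```

```text
(no output)
```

View pics/s5.png

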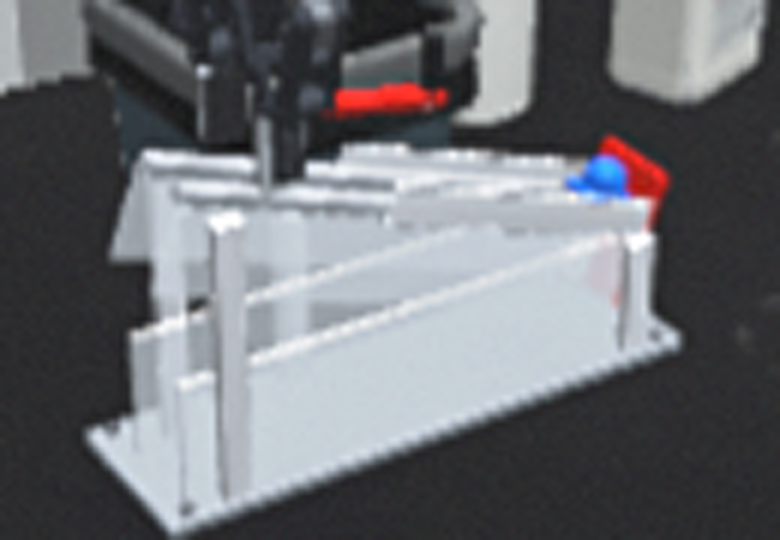

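View pics/w12.png

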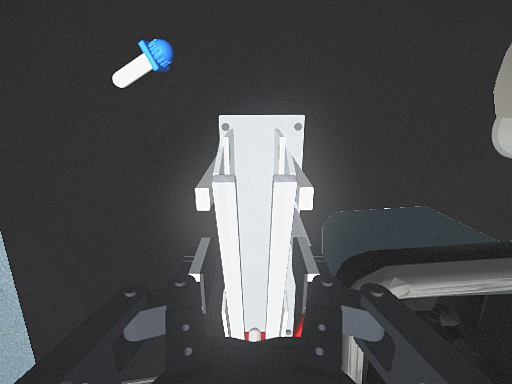

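Request:
drive_tool:
  series:
    - [[-3,0,0,0],[-6,0,0,0],[-8,0,0,0],[-8,0,0,0]]

```text
time: 17.05
tool_pos: [0.6203, 0.0803, 0.2518]
tcp_rot: [-0.054, 1.567, 0.055]
wrist_force: [0.7, -1.3, -0.2]
finger_gap: 0.0446
```

Run:
```python
from geo import *
snap('top','top6');snap('scene','scene6')
import tubes
tubes.tubes('top6'); tubes.tubes('scene6')
go([.504,.187,.15],np.radians(31+90))
```

```text
top6 blue [167.4 252.3] 63 white [168.  241.3] 72 mid [0.4229 0.2775] yaw 178.8 len 0.0337
scene6 blue [197.7 253. ] 95 white [208.2 258.8] 126 mid [0.5034 0.1865] yaw 31.5 len 0.0327
scene6 blue [184.6 295.2] 160 white [179.8 285.7] 71 mid [0.4277 0.2773] yaw 176.7 len 0.0381
tcp [0.6193 0.0803 0.2495] jaw 4.0 q7 [-0.59  0.35  0.5   1.48 -0.17  1.36 -0.01] gap 0.0448 t 17.15
shift [  9.96  11.45 -10.75] turn 1.1 (alt -2.042 )
```

Request:
drive_tool:
  series:
    - [[0,1,-1.5,-0.18],[0,3,-3,-0.36],[0,5,-5,-0.54],[0,7,-7,-0.72],[1,9,-9,-0.9],[3,10.5,-10,-1.08],[5,11.4,-10.7,-1.26],[7,11.4,-10.7,-1.44],[9,11.4,-10.7,-1.62],[10,11.4,-10.7,-1.8]]

```text
time: 18.4
tool_pos: [0.5035, 0.1862, 0.1479]
tcp_rot: [-1.43, 1.052, 1.433]
wrist_force: [0.3, -0.1, 0.2]
finger_gap: 0.0452
```

Run:
```python
from geo import *
go([.5038,.1868,.016],np.radians(31+90)); snap('wrist','w13')
```

```text
tcp [0.5035 0.1862 0.1479] jaw 107.5 q7 [-0.63  0.21  0.21  1.82 -0.05  1.11  1.48] gap 0.0452 t 18.4
shift [13.19 -0.09  0.06] turn -0.236 (alt 2.906 )
```

View pics/w13.png

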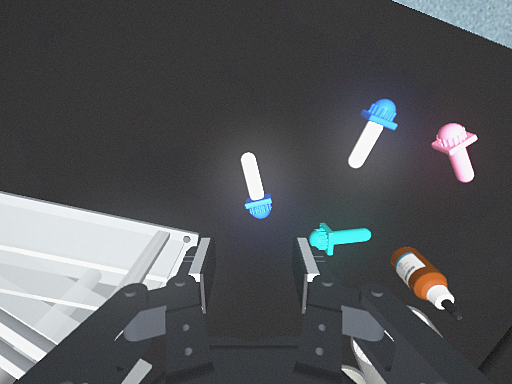

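Request:
drive_tool:
  series:
    - [[0,-0.1,0,-0.12],[3,-0.1,0,-0.24],[6,-0.1,0,-0.24],[8,-0.1,0,-0.24],[9,-0.1,0,-0.24],[9,-0.1,0,-0.24]]

```text
time: 19.2
tool_pos: [0.5054, 0.1867, 0.0598]
tcp_rot: [-1.593, 0.906, 1.594]
wrist_force: [-1.3, -0.0, 0.6]
finger_gap: 0.0446
```

Run:
```python
from geo import *
snap('wrist','w14'); go([.5038,.1868,.016],np.radians(31+90))
```

```text
tcp [0.5059 0.1869 0.0605] jaw 120.8 q7 [-0.6   0.32  0.18  1.89 -0.07  0.93  1.73] gap 0.0452 t 19.25
shift [4.45 0.18 0.1 ] turn -0.003 (alt 3.139 )
```

View pics/w14.png

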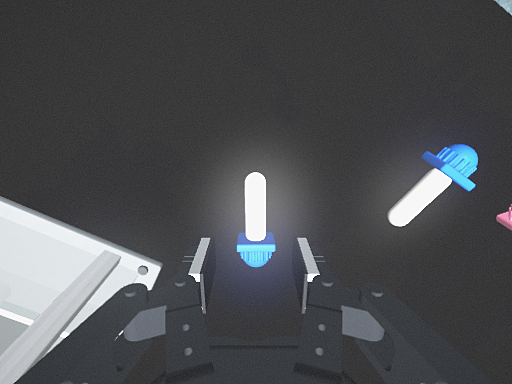

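Aligned (tube column 255, cap toward the palm side). Descend.

Request:
drive_tool:
  series:
    - [[2,0.15,0.1,0],[3.5,0.15,0.1,0],[4.3,0.15,0.1,0],[4.4,0.15,0.1,0],[4.4,0.15,0.1,0]]

```text
time: 19.88
tool_pos: [0.5043, 0.187, 0.0167]
tcp_rot: [-1.594, 0.904, 1.594]
wrist_force: [0.1, -0.0, -0.8]
finger_gap: 0.045
```

Run:
```python
from geo import *
snap('wrist','w15'); go([.5038,.1868,.016],np.radians(31+90))
v=V('w15'); d=np.array([np.cos(np.radians(31)),np.sin(np.radians(31)),.15]); m=np.array([.5038,.1868,.0116])
print('tail',v.px(m-d*.035),'flangetop',v.px(m+d*.013+[0,0,.0135]))
```

```text
tcp [0.5043 0.1871 0.0168] jaw 120.9 q7 [-0.59  0.39  0.17  1.92 -0.09  0.84  1.74] gap 0.0447 t 19.925
shift [0.08 0.06 0.  ] turn -0.002 (alt 3.14 )
tail [[251.10604695 193.13811738]] flangetop [[251.29471821 290.73906334]]
```

View pics/w15.png

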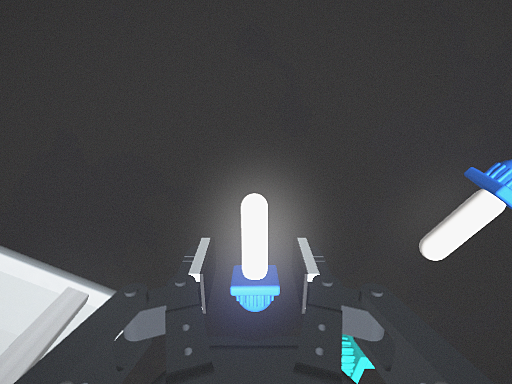

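Request:
drive_tool:
  series:
    - [[0.05,0,0,0],[0.05,0,0,0],[0.05,0,0,0],[0.05,0,0,0],[0.05,0,0,0]]
  grip: 0.8

```text
time: 20.55
tool_pos: [0.5042, 0.1871, 0.0161]
tcp_rot: [-1.594, 0.903, 1.594]
wrist_force: [-1.3, -0.1, 5.4]
finger_gap: 0.0131
```

Request:
drive_tool:
  series:
    - [[-1,0,0,0],[-3,0,0,0],[-6,0,0,0],[-10,0,0,0],[-15,0,0,0],[-21,0,0,0],[-21,0,0,0]]

```text
time: 21.42
tool_pos: [0.506, 0.1877, 0.231]
tcp_rot: [-1.596, 0.896, 1.588]
wrist_force: [-0.9, 0.0, -1.0]
finger_gap: 0.0131
```

Run:
```python
from geo import *
P=rw(.225,0,0); go([P[0],P[1],.235],np.radians(4)); snap('wrist','w16')
```

```text
tcp [0.506  0.1877 0.231 ] jaw 120.9 q7 [-0.62  0.14  0.2   1.72 -0.03  1.27  1.7 ] gap 0.0131 t 21.425
shift [ -0.36  -4.26 -15.04] turn -1.102 (alt 2.04 )
```

View pics/w16.png

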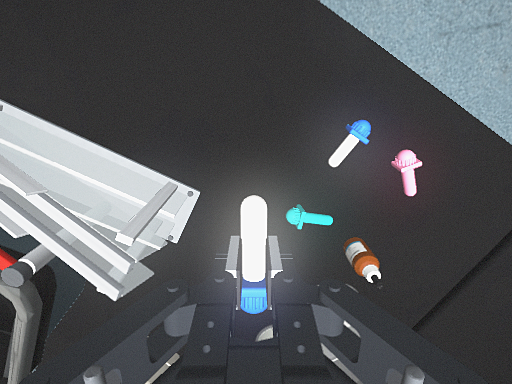

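Request:
drive_tool:
  series:
    - [[-0.4,0,0,0.18],[-0.4,0,-1,0.36],[-0.4,-0.5,-3,0.54],[-0.4,-1,-5,0.72],[-0.4,-1.6,-7,0.9],[-0.4,-2.2,-9,1.08],[-0.4,-2.9,-11,1.26],[-0.4,-3.6,-13,1.44],[-0.4,-4.2,-15,1.62],[-0.4,-4.2,-15,1.8]]

```text
time: 22.72
tool_pos: [0.6169, 0.0779, 0.2279]
tcp_rot: [-0.238, 1.561, 0.236]
wrist_force: [-0.7, 0.4, 0.2]
finger_gap: 0.0131
```

Request:
drive_tool:
  series:
    - [[0,0,0,0.12],[0,0,0,0.24],[0,0,0,0.24]]

```text
time: 23.1
tool_pos: [0.6163, 0.0797, 0.2283]
tcp_rot: [-0.056, 1.573, 0.055]
wrist_force: [0.0, -0.4, -0.5]
finger_gap: 0.0128
```

Run:
```python
from geo import *
P=rw(.225,0,0); go([P[0],P[1],.170],np.radians(4)); snap('wrist','w17')
```

```text
tcp [0.6163 0.0797 0.2283] jaw 4.0 q7 [-0.6   0.36  0.52  1.51 -0.18  1.32  0.  ] gap 0.0128 t 23.1
shift [5.83 0.05 0.36] turn 0.001 (alt -3.141 )
```

View pics/w17.png

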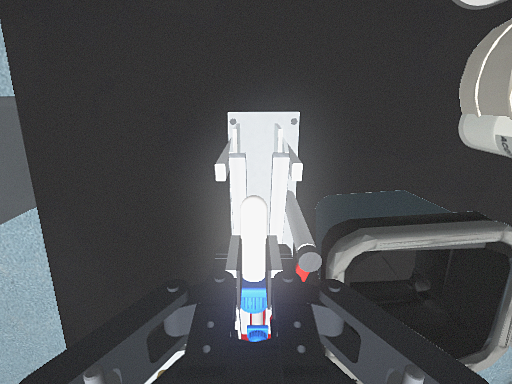

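Request:
drive_tool:
  series:
    - [[1.5,0,0.2,0],[3,0,0.2,0],[4,0,0.2,0],[4.8,0,0.2,0],[4.8,0,0.2,0],[4.8,0,0.2,0]]

```text
time: 23.9
tool_pos: [0.6193, 0.08, 0.1822]
tcp_rot: [-0.055, 1.569, 0.055]
wrist_force: [0.0, 0.4, -1.0]
finger_gap: 0.0128
```

Run:
```python
from geo import *
P=rw(.225,0,0); go([P[0],P[1],.170],np.radians(4)); snap('wrist','w18')
```

```text
tcp [0.6193 0.08   0.1822] jaw 4.0 q7 [-0.59  0.39  0.51  1.57 -0.2   1.23  0.02] gap 0.0128 t 23.9
shift [1.22 0.04 0.04] turn 0.0 (alt -3.141 )
```

View pics/w18.png

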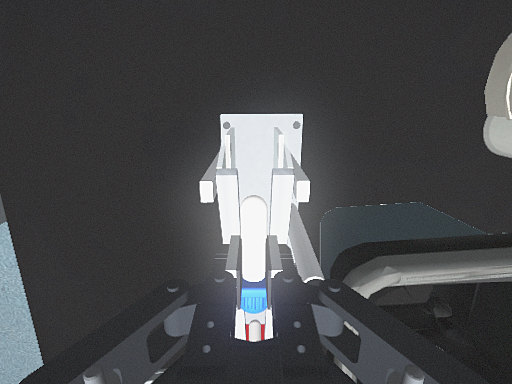

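Centered in the slot (tube column 254, slot 239–271). Lower and release.

Request:
drive_tool:
  series:
    - [[0.5,0,0,0],[0.9,0,0,0],[1.2,0,0,0],[1.2,0,0,0],[1.2,0,0,0]]

```text
time: 24.58
tool_pos: [0.619, 0.08, 0.1698]
tcp_rot: [-0.055, 1.57, 0.055]
wrist_force: [-0.2, -1.0, -0.2]
finger_gap: 0.0131
```

Request:
drive_tool:
  series:
    - [[0,0,0,0],[0,0,0,0],[0,0,0,0],[0,0,0,0],[0,0,0,0]]
  grip: 4.5

```text
time: 25.2
tool_pos: [0.619, 0.08, 0.1698]
tcp_rot: [-0.055, 1.57, 0.055]
wrist_force: [-0.9, -0.0, -0.8]
finger_gap: 0.0448
```

Request:
drive_tool:
  series:
    - [[-3,0,0,0],[-6,0,0,0],[-8,0,0,0],[-8,0,0,0]]

```text
time: 25.7
tool_pos: [0.6198, 0.08, 0.2513]
tcp_rot: [-0.054, 1.567, 0.056]
wrist_force: [-0.7, -0.6, -0.6]
finger_gap: 0.0452
```

Run:
```python
from geo import *
snap('wrist','w19'); snap('top','top7'); snap('scene','scene7'); crop('scene7',180,150,310,240,6,'s7')
import tubes
tubes.tubes('top7'); tubes.tubes('scene7')
go([.425,.2775,.20],np.radians(-92))
```

```text
top7 blue [167.4 252.3] 63 white [168.  241.3] 72 mid [0.4229 0.2775] yaw 178.8 len 0.0337
scene7 blue [184.7 295.2] 157 white [179.8 285.7] 71 mid [0.4277 0.2772] yaw 177.0 len 0.0381
tcp [0.6186 0.08   0.2486] jaw 4.0 q7 [-0.6   0.35  0.52  1.48 -0.17  1.36 -0.  ] gap 0.0453 t 25.85
shift [  4.89  21.06 -17.92] turn -1.466 (alt 1.676 )
```

View pics/s7.png

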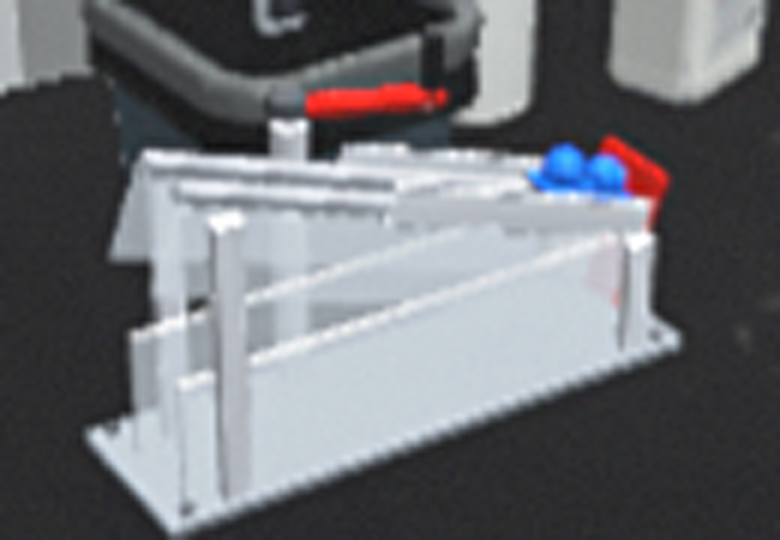

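View pics/scene7.png

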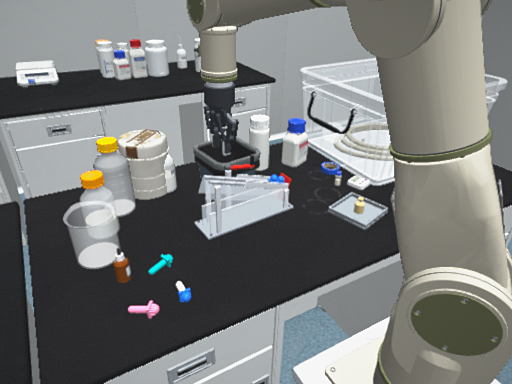

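Request:
drive_tool:
  series:
    - [[0,1,-1,0.17],[0,3,-3,0.34],[0,6,-5,0.51],[0,9,-7.5,0.68],[0,12,-10,0.85],[0,15,-12.5,1.02],[2,18,-15,1.19],[4,20,-17,1.36],[6,21,-18,1.53],[8,21,-18,1.66]]

```text
time: 27.1
tool_pos: [0.4232, 0.2776, 0.1682]
tcp_rot: [1.224, 1.199, -1.226]
wrist_force: [-0.2, 0.4, 0.2]
finger_gap: 0.0451
```

Run:
```python
from geo import *
go([.4235,.2775,.016],np.radians(-91.2)); snap('wrist','w20')
v=V('w20'); 
for yy in (176,178.8):
  d=np.array([np.cos(np.radians(yy)),np.sin(np.radians(yy)),.15]); m=np.array([.4235,.2775,.0116]); print('tail',v.px(m-d*.035),'flangetop',v.px(m+d*.013+[0,0,.0135]),v.px(m+d*.035))
```

```text
tcp [0.4232 0.2776 0.1682] jaw -91.2 q7 [-1.15  0.13  0.51  1.89 -0.07  1.14 -2.2 ] gap 0.0451 t 27.1
shift [15.22  0.05  0.  ] turn -0.001 (alt 3.141 )
tail [[255.85637689 145.20817476]] flangetop [[253.70998145 194.04010984]] [[252.75450031 209.58262773]]
tail [[254.25401884 145.1707785 ]] flangetop [[254.31322738 194.05340102]] [[254.2890359  209.61580081]]
```

View pics/w20.png

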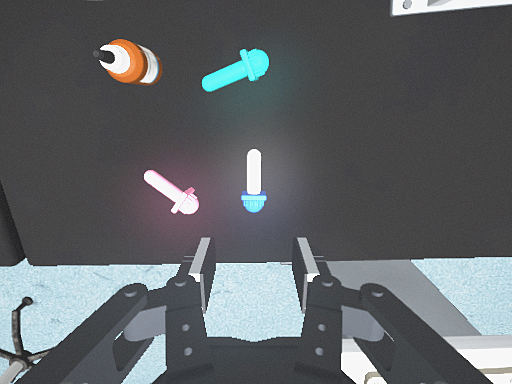

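Run:
```python
from geo import *
v=V('w20')
for z,(u,w) in [(.0085,(254,150)),(.0155,(254,212))]: print(v.wz(u,w,z).round(4))
for w in range(148,214,4): print(w,v.w(254,w).round(4))
import tubes; tubes.tubes('w20')
```

```text
[0.4537 0.2771 0.0085]
[0.3851 0.2786 0.0155]
148 [0.4544 0.2771 0.    ]
152 [0.4524 0.2772 0.0128]
156 [0.4485 0.2773 0.0145]
160 [0.4443 0.2774 0.0148]
164 [0.4401 0.2774 0.0154]
168 [0.4358 0.2775 0.0157]
172 [0.4316 0.2776 0.0161]
176 [0.428  0.2777 0.0192]
180 [0.4234 0.2778 0.0185]
184 [0.4189 0.2779 0.0183]
188 [0.4146 0.278  0.0192]
192 [0.4103 0.2781 0.0197]
196 [0.4081 0.2782 0.0263]
200 [0.4035 0.2783 0.0262]
204 [0.3987 0.2784 0.0256]
208 [0.3939 0.2785 0.0252]
212 [0.3867 0.2786 0.0193]
```

Request:
drive_tool:
  series:
    - [[3,-0.2,0,0],[6,-0.2,0,0],[9,-0.2,0,0],[11,-0.2,0,0],[11,-0.2,0,0],[11,-0.2,0,0]]

```text
time: 27.9
tool_pos: [0.4232, 0.277, 0.0605]
tcp_rot: [1.223, 1.2, -1.222]
wrist_force: [0.2, 0.2, 0.3]
finger_gap: 0.0452
```

Run:
```python
from geo import *
snap('wrist','w21'); go([.4208,.2777,.016],np.radians(-91.2))
v=V('w21'); 
for w in range(165,280,6): print(w,v.w(254,w).round(4))
```

```text
tcp [0.4233 0.2772 0.0607] jaw -91.1 q7 [-1.11  0.28  0.49  1.99 -0.17  0.91 -2.12] gap 0.0451 t 27.95
shift [ 4.47 -0.25 -0.04] turn 0.002 (alt -3.139 )
165 [ 0.4609  0.2767 -0.0009]
171 [ 0.4565  0.2768 -0.0005]
177 [0.4548 0.2768 0.0094]
183 [0.4519 0.2769 0.0138]
189 [0.4481 0.2769 0.0154]
195 [0.4435 0.277  0.0145]
201 [0.4397 0.2771 0.0161]
207 [0.4352 0.2772 0.016 ]
213 [0.4314 0.2773 0.0175]
219 [0.4269 0.2773 0.0176]
225 [0.4227 0.2774 0.0184]
231 [0.419  0.2775 0.0204]
237 [0.4136 0.2776 0.019 ]
243 [0.4094 0.2777 0.0201]
249 [0.4079 0.2777 0.0257]
255 [0.4038 0.2778 0.0268]
261 [0.3984 0.2779 0.0258]
267 [0.3932 0.278  0.0254]
273 [3.702e-01 2.784e-01 2.000e-04]
279 [ 0.3636  0.2785 -0.0009]
```

View pics/w21.png

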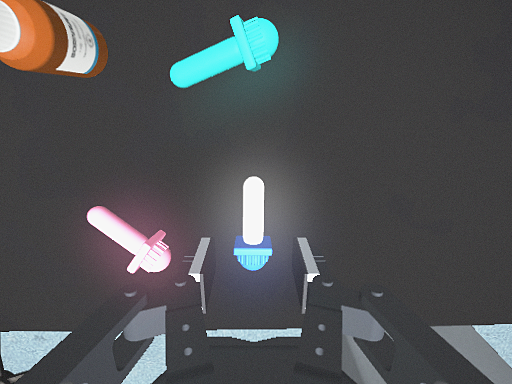

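Request:
drive_tool:
  series:
    - [[0,-0.25,0,0],[2,-0.25,0,0],[3.5,-0.25,0,0],[4.3,-0.25,0,0],[4.4,-0.25,0,0],[4.4,-0.25,0,0]]
  grip: 3.6

```text
time: 28.7
tool_pos: [0.4205, 0.2771, 0.0161]
tcp_rot: [1.224, 1.2, -1.223]
wrist_force: [0.1, -0.4, 0.4]
finger_gap: 0.036
```

Run:
```python
from geo import *
snap('wrist','w22'); go([.4208,.2775,.016],np.radians(-91.2))
```

```text
tcp [0.4206 0.2771 0.0162] jaw -91.1 q7 [-1.09  0.35  0.47  2.02 -0.22  0.82 -2.08] gap 0.0361 t 28.75
shift [ 0.02  0.02 -0.04] turn 0.002 (alt -3.14 )
```

View pics/w22.png

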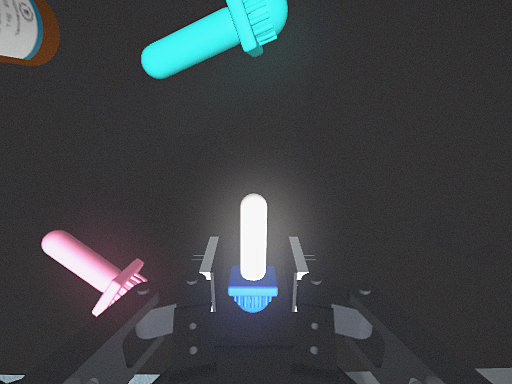

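Same view as the previous good grasps. Close, lift, move.

Request:
drive_tool:
  series:
    - [[0,0,0,0],[0,0,0,0],[0,0,0,0],[0,0,0,0],[0,0,0,0]]
  grip: 0.8

```text
time: 29.38
tool_pos: [0.4206, 0.2772, 0.0162]
tcp_rot: [1.224, 1.2, -1.223]
wrist_force: [-0.5, -0.4, 6.2]
finger_gap: 0.0127
```

Request:
drive_tool:
  series:
    - [[-1,0,0,0],[-3,0,0,0],[-6,0,0,0],[-10,0,0,0],[-15,0,0,0],[-21,0,0,0],[-21,0,0,0]]

```text
time: 30.25
tool_pos: [0.4221, 0.278, 0.2307]
tcp_rot: [1.231, 1.201, -1.217]
wrist_force: [0.2, -0.4, -0.3]
finger_gap: 0.0125
```

Run:
```python
from geo import *
P=rw(.225,0,0); go([P[0],P[1],.235],np.radians(4)); snap('wrist','w23')
```

```text
tcp [0.4221 0.278  0.2307] jaw -91.1 q7 [-1.18  0.06  0.53  1.82 -0.03  1.26 -2.23] gap 0.0125 t 30.25
shift [-0.45 20.15 19.36] turn 1.481 (alt -1.66 )
```

View pics/w23.png

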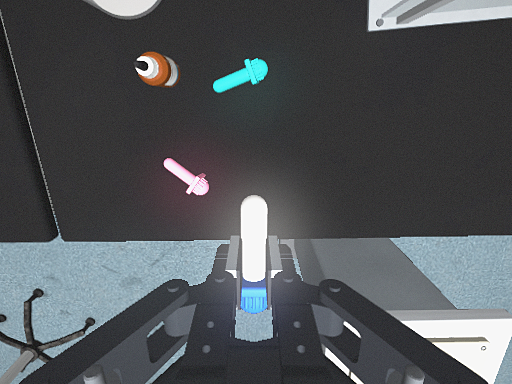

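Request:
drive_tool:
  series:
    - [[-0.5,1,1,-0.17],[-0.5,3,3,-0.34],[-0.5,5.5,5.3,-0.51],[-0.5,8,7.7,-0.68],[-0.5,10.5,10.1,-0.85],[-0.5,13,12.5,-1.02],[-0.5,15.5,15,-1.19],[-0.5,18,17.4,-1.36],[-0.5,20.1,19.4,-1.53],[-0.5,20.1,19.4,-1.66]]

```text
time: 31.55
tool_pos: [0.6177, 0.0761, 0.229]
tcp_rot: [-0.057, 1.573, 0.054]
wrist_force: [-0.2, 0.1, 0.2]
finger_gap: 0.0129
```

Run:
```python
from geo import *
P=rw(.225,0,0); go([P[0],P[1],.170],np.radians(4)); snap('wrist','w24')
```

```text
tcp [0.6177 0.0761 0.229 ] jaw 4.1 q7 [-0.63  0.36  0.56  1.51 -0.19  1.32  0.02] gap 0.0129 t 31.55
shift [5.9  0.43 0.24] turn 0.001 (alt -3.141 )
```

View pics/w24.png

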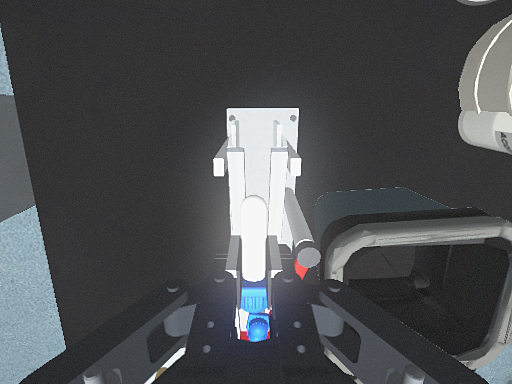

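Request:
drive_tool:
  series:
    - [[1,0.2,0.2,0],[2.5,0.3,0.2,0],[4,0.3,0.2,0],[4.8,0.3,0.2,0],[4.8,0.3,0.2,0],[4.8,0.3,0.2,0]]

```text
time: 32.35
tool_pos: [0.6196, 0.0822, 0.1833]
tcp_rot: [-0.055, 1.569, 0.055]
wrist_force: [0.0, -0.4, 0.2]
finger_gap: 0.0127
```

Run:
```python
from geo import *
P=rw(.225,0,0); go([P[0],P[1],.170],np.radians(4)); snap('wrist','w25')
```

```text
tcp [0.6196 0.0822 0.1833] jaw 4.0 q7 [-0.63  0.4   0.55  1.57 -0.22  1.24  0.03] gap 0.0127 t 32.35
shift [ 1.33 -0.18 -0.  ] turn -0.0 (alt 3.142 )
```

View pics/w25.png

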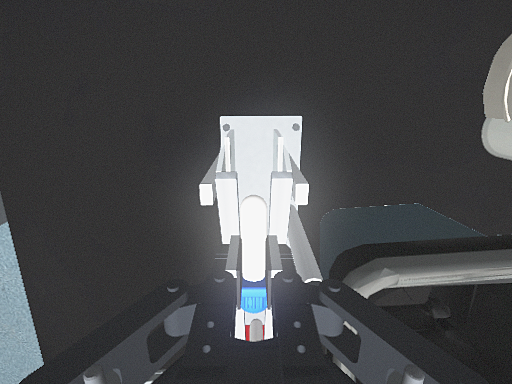

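Request:
drive_tool:
  series:
    - [[0.5,-0.2,0,0],[0.9,-0.2,0,0],[1.25,-0.2,0,0],[1.25,-0.2,0,0],[1.25,-0.2,0,0]]

```text
time: 33.02
tool_pos: [0.6195, 0.0803, 0.1703]
tcp_rot: [-0.055, 1.57, 0.055]
wrist_force: [0.1, 0.5, -1.0]
finger_gap: 0.0127
```

Request:
drive_tool:
  series:
    - [[0,0,0,0],[0,0,0,0],[0,0,0,0],[0,0,0,0],[0,0,0,0]]
  grip: 4.5

```text
time: 33.65
tool_pos: [0.6194, 0.0803, 0.1703]
tcp_rot: [-0.055, 1.57, 0.055]
wrist_force: [0.2, -0.1, -0.0]
finger_gap: 0.0453
```

Request:
drive_tool:
  series:
    - [[-3,0,0,0],[-6,0,0,0],[-9,0,0,0],[-12,0,0,0],[-12,5,0,0],[-12,10,0,0],[-12,10,0,0]]

```text
time: 34.52
tool_pos: [0.6113, 0.1857, 0.2895]
tcp_rot: [-0.06, 1.571, 0.062]
wrist_force: [0.3, -0.5, -0.9]
finger_gap: 0.045
```

Run:
```python
from geo import *
snap('wrist','w26'); snap('top','top8'); snap('scene','scene8'); crop('scene8',180,150,310,240,6,'s8')
crop('top8',200,140,320,200,6,'t8')
import tubes
tubes.tubes('top8'); tubes.tubes('scene8')
go([.6197,.0804,.2],np.radians(4))
v=V('top8');C=v.cloud(); p=cv2.cvtColor(v.p,cv2.COLOR_RGB2HSV).astype(int)
m=(p[...,0]>100)&(p[...,0]<125)&(p[...,1]>130)&(C[...,0]>.58)&(C[...,0]<.68)&(C[...,1]<.1)&(C[...,1]>-.2)
Q=(C[m]-O)@np.c_[XH,TY,ZN]; print(len(Q),Q.min(0),Q.max(0))
```

```text
tcp [0.6126 0.1791 0.2903] jaw 4.0 q7 [-0.75  0.37  0.53  1.37 -0.18  1.45 -0.16] gap 0.0451 t 34.675
shift [ 9.04 -9.89  0.02] turn -0.001 (alt 3.141 )
207 [ 0.00094045 -0.01800059  0.00120781] [0.07639245 0.01159508 0.02833834]
```

View pics/s8.png

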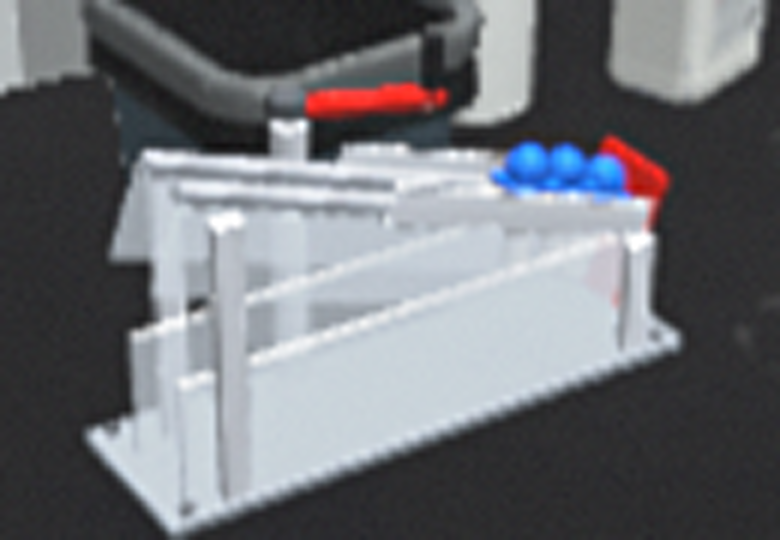

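View pics/top8.png

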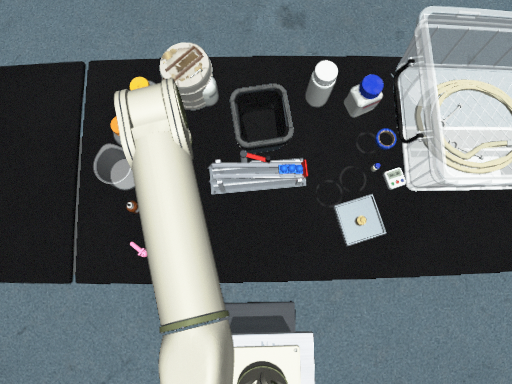

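View pics/t8.png

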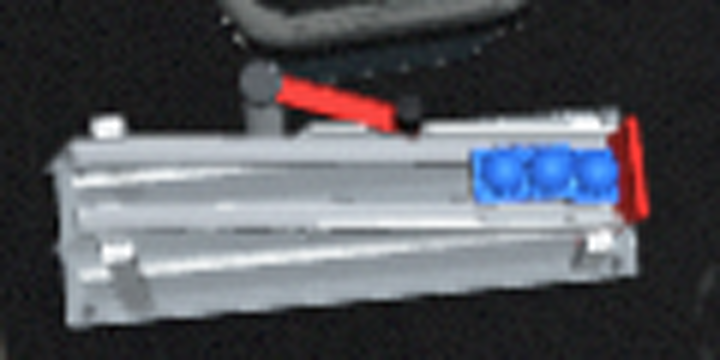

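View pics/w26.png

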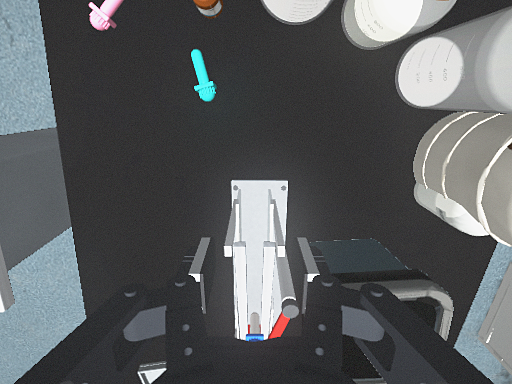

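Run:
```python
from geo import *
go([.644,-.027,.24],np.radians(-18))
v=V('top8'); p=v.p.astype(int)
# dark knob top & dark post in crop
for z in (.192,.17):
    print(z,'knob',v.wz(267.8,158.3,z).round(4),'post',v.wz(243.3,153.6,z).round(4))
```

```text
tcp [0.6126 0.1791 0.2903] jaw 4.0 q7 [-0.75  0.37  0.53  1.37 -0.18  1.45 -0.16] gap 0.0451 t 34.675
shift [  5.05 -20.77   1.71] turn 0.383 (alt -2.758 )
0.192 knob [ 0.6431 -0.0262  0.192 ] post [0.6573 0.0398 0.192 ]
0.17 knob [ 0.6487 -0.0273  0.17  ] post [0.6632 0.0401 0.17  ]
```

Request:
drive_tool:
  series:
    - [[0,-4,0.3,0.1],[0,-8,0.6,0.2],[0,-12,1,0.3],[0,-16,1.3,0.384],[1,-19,1.6,0.384],[3,-20.8,1.7,0.384],[5,-20.8,1.7,0.384],[5,-20.8,1.7,0.384],[5,-20.8,1.7,0.384]]
  grip: 4

```text
time: 35.8
tool_pos: [0.644, -0.0262, 0.2407]
tcp_rot: [0.247, 1.556, -0.246]
wrist_force: [0.1, -0.5, 0.0]
finger_gap: 0.04
```

Run:
```python
from geo import *
snap('wrist','w27'); go([.644,-.027,.180],np.radians(-18))
v=V('w27'); print(v.px([[.644,-.027,.192],[.666,.041,.168]]))
```

```text
tcp [ 0.6442 -0.0262  0.241 ] jaw -18.0 q7 [-0.51  0.43  0.65  1.44 -0.26  1.37 -0.16] gap 0.04 t 35.85
shift [ 6.1  -0.09 -0.  ] turn 0.0 (alt -3.141 )
[[255.38792307 223.24116746]
 [255.21779234 118.64476043]]
```

View pics/w27.png

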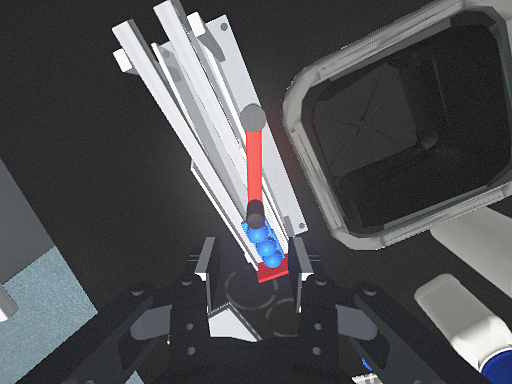

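Request:
drive_tool:
  series:
    - [[2,0,0,0],[4,0,0,0],[5.5,0,0,0],[6,0,0,0],[6,0,0,0],[6,0,0,0]]

```text
time: 36.6
tool_pos: [0.6443, -0.0264, 0.1809]
tcp_rot: [0.247, 1.556, -0.246]
wrist_force: [-0.1, 0.8, -0.2]
finger_gap: 0.0398
```

Run:
```python
from geo import *
snap('wrist','w28'); go([.644,-.027,.180],np.radians(-18))
```

```text
tcp [ 0.6443 -0.0263  0.181 ] jaw -18.0 q7 [-0.5   0.47  0.64  1.51 -0.28  1.25 -0.14] gap 0.0401 t 36.65
shift [ 0.1  -0.07 -0.01] turn 0.0 (alt -3.141 )
```

View pics/w28.png

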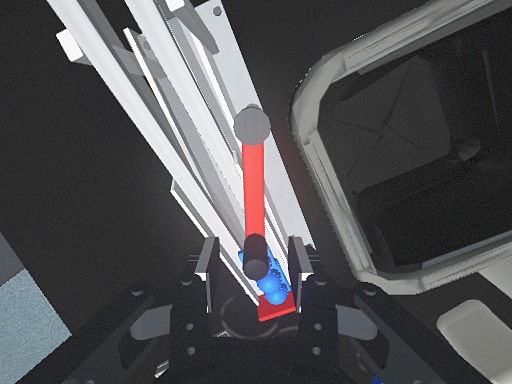

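Request:
drive_tool:
  series:
    - [[0,0,0,0],[0,0,0,0],[0,0,0,0],[0,0,0,0],[0,0,0,0]]
  grip: 0.8
  force: 25

```text
time: 37.28
tool_pos: [0.6441, -0.0264, 0.1806]
tcp_rot: [0.247, 1.556, -0.246]
wrist_force: [-1.0, -0.2, 4.9]
finger_gap: 0.013
```

Run:
```python
from geo import *
s=sense(); r=R.from_rotvec(s['tcp_rot']).as_matrix(); p=s['tool_pos']; print(s['wrist_force'],s['finger_gap'],p)
H=np.array([.6655,.0405]); d=p[:2]-H; L=np.linalg.norm(d); th0=np.arctan2(d[1],d[0]); print(L,np.degrees(th0)%360-184)
shut=np.radians(184-360)
for k in np.linspace(0,1,11)[1:]:
    a=th0+(shut-th0)*k; q=H+L*np.array([np.cos(a),np.sin(a)]); w=r.T@np.r_[q-p[:2],0]*100
    print(w.round(2),round(th0-a,3))
```

```text
[-1.0443442  -0.2290508   4.88530918] 0.013046040782491492 [ 0.64414278 -0.02636437  0.18064276]
0.07019240836448358 68.28594454417049
[-0.    0.05 -0.83] 0.119
[-0.    0.19 -1.66] 0.238
[-0.    0.43 -2.46] 0.358
[-0.    0.77 -3.22] 0.477
[-0.    1.19 -3.95] 0.596
[-0.    1.7  -4.61] 0.715
[-0.    2.28 -5.21] 0.834
[-0.    2.93 -5.74] 0.953
[-0.    3.63 -6.18] 1.073
[-0.    4.39 -6.54] 1.192
```

Request:
drive_tool:
  series:
    - [[0,0.05,-0.83,0.12],[0,0.2,-1.66,0.24],[0,0.43,-2.46,0.36],[0,0.77,-3.22,0.48],[0,1.2,-3.95,0.6],[0,1.7,-4.6,0.72],[0,2.28,-5.2,0.83],[0,2.93,-5.74,0.95],[0,3.63,-6.18,1.07],[0,3.63,-6.18,1.07]]

```text
time: 38.52
tool_pos: [0.5961, 0.0277, 0.1806]
tcp_rot: [1.071, 1.292, -1.072]
wrist_force: [-3.8, -0.4, 5.9]
finger_gap: 0.0129
```

Run:
```python
from geo import *
snap('wrist','w29');s=sense(); r=R.from_rotvec(s['tcp_rot']).as_matrix(); p=s['tool_pos']; print(s['wrist_force'],s['finger_gap'],p)
H=np.array([.6655,.0405]); d=p[:2]-H; print(np.linalg.norm(d),np.degrees(np.arctan2(d[1],d[0]))%360-184)
for e in (0,-.02):
    a=np.radians(184)+e; q=H+.0702*np.array([np.cos(a),np.sin(a)]); print((r.T@np.r_[q-p[:2],0]*100).round(2))
```

```text
[-2.86803298 -0.81943118  6.88006931] 0.013289488976580995 [0.5961847  0.02742094 0.18058058]
0.0705384488700484 6.685469179864384
[ 0.    0.08 -0.82]
[ 0.    0.1  -0.96]
```

View pics/w29.png

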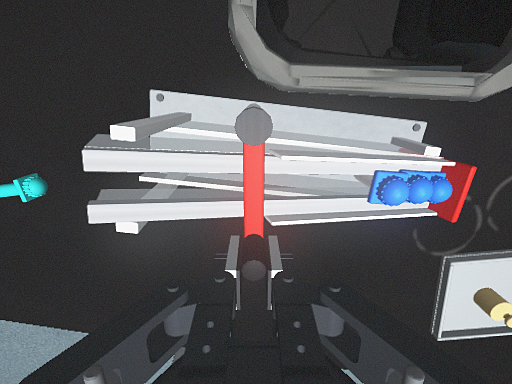

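Request:
drive_tool:
  series:
    - [[0,0.03,-0.3,0.04],[0,0.05,-0.55,0.08],[0,0.07,-0.75,0.11],[0,0.07,-0.75,0.11]]

```text
time: 39.08
tool_pos: [0.5952, 0.0348, 0.1805]
tcp_rot: [1.152, 1.245, -1.154]
wrist_force: [-5.1, -0.5, 7.7]
finger_gap: 0.013
```

Request:
drive_tool:
  series:
    - [[0,0,-0.1,0.01],[0,0,-0.2,0.02],[0,0,-0.2,0.02]]

```text
time: 39.45
tool_pos: [0.5951, 0.0356, 0.1806]
tcp_rot: [1.167, 1.235, -1.169]
wrist_force: [-4.7, -2.8, 7.8]
finger_gap: 0.0129
```

Run:
```python
from geo import *
s=sense(); p=s['tool_pos']; print(s['wrist_force'],s['wrist_torque'],s['finger_gap'],p)
H=np.array([.6655,.0405]); d=p[:2]-H; print(np.linalg.norm(d),np.degrees(np.arctan2(d[1],d[0]))%360-184)
```

```text
[-4.6743476  -2.76672768  7.84646368] [-0.75989188  0.89585744  0.06577068] 0.012930074454875077 [0.59510678 0.03562027 0.18056421]
0.07056214770747174 -0.034544847574608184
```

Request:
drive_tool:
  series:
    - [[0,0,-0.1,0],[0,0,-0.2,0],[0,0,-0.2,0],[0,0,-0.2,0]]

```text
time: 39.95
tool_pos: [0.5951, 0.0358, 0.1806]
tcp_rot: [1.167, 1.232, -1.171]
wrist_force: [-3.7, -8.0, 6.1]
finger_gap: 0.013
```

Request:
drive_tool:
  series:
    - [[0,0,0,0],[0,0,0,0],[0,0,0,0],[0,0,0,0]]
  grip: 4

```text
time: 40.45
tool_pos: [0.5954, 0.0391, 0.1802]
tcp_rot: [1.167, 1.236, -1.167]
wrist_force: [-0.5, -0.2, -0.0]
finger_gap: 0.0402
```

Request:
drive_tool:
  series:
    - [[-2,0,0,0],[-5,0,0,0],[-8,0,0,0],[-11,0,0,0],[-14,0,0,0],[-14,0,0,0]]

```text
time: 41.2
tool_pos: [0.5964, 0.0383, 0.3238]
tcp_rot: [1.17, 1.232, -1.164]
wrist_force: [-0.1, 0.2, -0.7]
finger_gap: 0.0401
```

Run:
```python
from geo import *
snap('wrist','w30'); v=V('w30')
H=np.r_[.6655,.0405,.168]; q=H+.07*np.array([np.cos(np.radians(184)),np.sin(np.radians(184)),0]); q[2]=.192; print(v.px([H,q,rw(.18,.0215,0),rw(.18,-.0215,0)]))
print(sense()['tool_pos'])
```

```text
[[256.20145741 113.57817725]
 [257.1317805  186.88799253]
 [255.97037707 169.06531604]
 [255.55511412 132.01832216]]
[0.59586106 0.03851583 0.32212202]
```

View pics/w30.png

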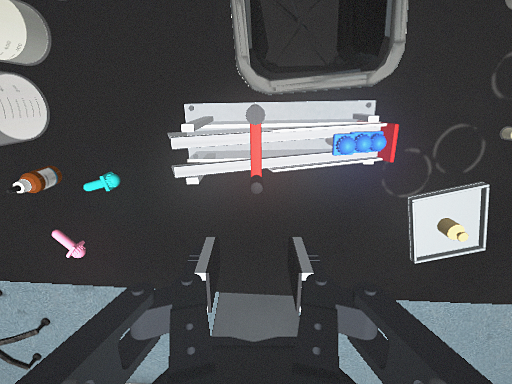

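Request:
drive_tool:
  series:
    - [[0,3,4,0],[0,6,8,0],[0,9,12,0],[0,9,12,0]]

```text
time: 41.75
tool_pos: [0.6921, -0.0809, 0.3183]
tcp_rot: [1.168, 1.233, -1.176]
wrist_force: [-0.1, 0.1, 0.4]
finger_gap: 0.0399
```

Run:
```python
from geo import *
print(sense()['tool_pos']); snap('top','top9');snap('scene','scene9'); crop('top9',190,130,410,260,3.5,'t9'); crop('scene9',180,140,400,270,3.5,'s9')
```

```text
[ 0.69209971 -0.08087966  0.31826307]
```

View pics/t9.png

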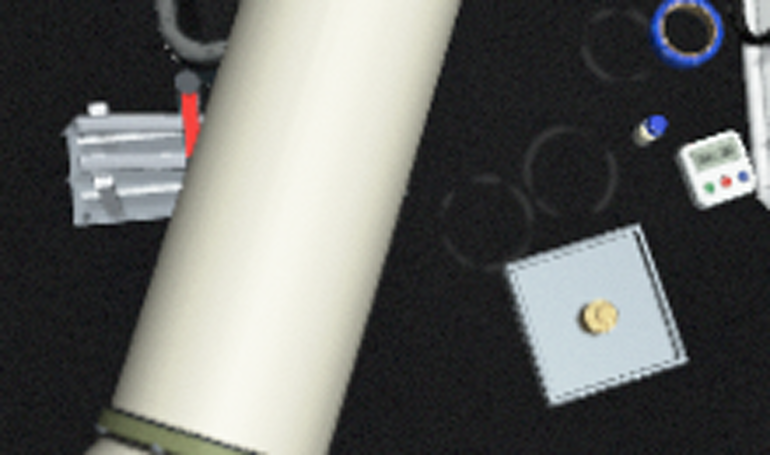

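View pics/s9.png

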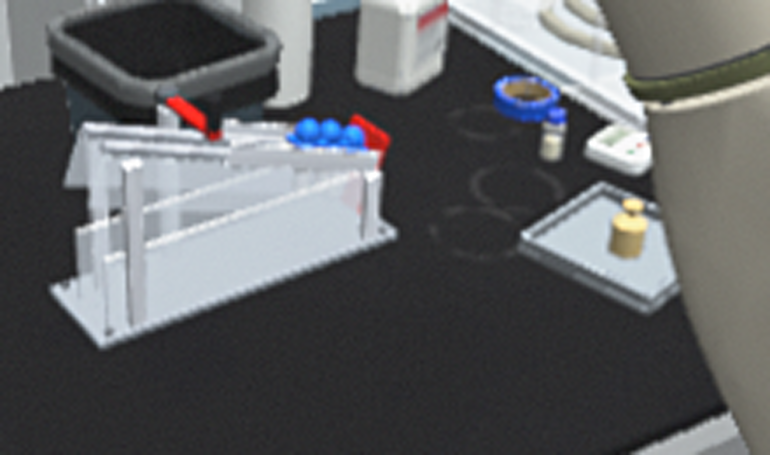

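View pics/scene9.png

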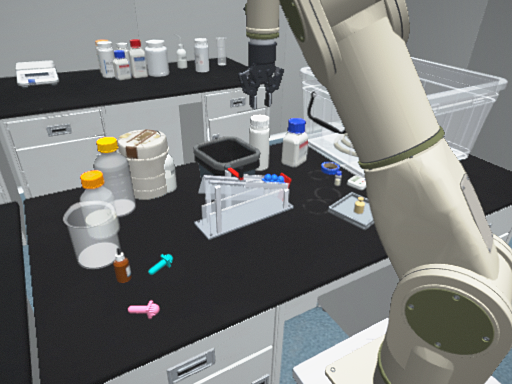

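All is in order: the row hangs, the keeper is across, the weight stands in the tray, the dropper bottle and vial are upright, and no blue-capped tube is left on the worktop.

```bash
python3 -c "
from plant import *
print(close_job())"
```

```text
the job is handed in; nothing more can be done
None
```

I finished the job and handed it in after about 42 s of robot time.

- **Weight:** I took the brass weight off the rails first. It now stands upright in the grey tray.
- **Tubes:** There were three blue-capped tubes on the worktop. I fed them in one at a time at the upper end, and they hang cap up in a row against the red stop. In the top camera their caps and flanges covered rails x of about 1 to 76 mm; three flanges take 81 mm. The pink and turquoise look-alikes were left alone.
- **Keeper:** I swung it by its knob until it met its stop. The push force rose to about 8 N with no further movement, at an angle within about 0.1° of shut. After release, the wrist picture shows it straight across the rails.
- **Bystanders:** The dropper bottle and the vial are both standing. Nothing fell, and the wrist force readings stayed below about 20 N.

In the last top picture the arm hid the tube row. I therefore checked the finished row in the last wrist and scene pictures only. No check failed. The one disagreement was the third tube's position: the top, scene and wrist cameras differed by up to 7 mm. I used the closer wrist view, and the grasp held.

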